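# Put the calibration kit away and shut the drawer

## Task

The calibration session is over: put every white calibration sphere into the padded left bay of the open kit drawer, setting each one down gently rather than dropping it, and every black cable plug into the bare right bay. When all are in, push the drawer fully home until its detent seats. Leave the roll of tape and the black module where they are.

Things in the scene. Friction and masses are not known exactly. Their poses are not given: they have to be found in the camera images.
- cabinet: Low grey metal cabinet fixed to the bench, 215 deep x 268 wide x 106 mm high, holding one wide white-fronted drawer. Origin: on the bench, under the middle of the cabinet's front edge. +x points into the cabinet (the way the drawer closes), +y to the left as seen from the robot, z up. It may be turned a little about z. Its 12 mm top begins 94 mm above the bench; what stands higher than that in the drawer stops it closing.
- drawer_body (a joint): How far the drawer is out, in m: 0 fully home, 0.18 fully out. It slides along the cabinet's x with about 2 N of friction. A sprung roller detent resists from about 13 mm down to about 6 mm before home (a push of about 8 N gets over it), then pulls the drawer home against its stop and keeps it there; short of the detent it stays where it is left, not home.
- front (a point): Middle of the outer face of the drawer's white front panel (264 wide, 86 high, 15 mm thick; the panel spans 5 to 91 mm above the bench, this point is 48 mm above it). The face is flat, looks along the cabinet's -x, and is what one pushes; the dark finger strip on it is 1 mm proud.
- sphere_bay (a point): Centre of the floor of the drawer's left bay (cabinet +y side), the one with the dark rubber-padded floor. Inside 148 mm along the cabinet's x by 112 mm across, walls 6 mm thick whose rims are 64 mm above this floor (85 mm above the bench). Two rubber ribs 6 mm high run across it (along y) and part the floor into three hollows. Axes as the cabinet's. Moves with the drawer.
- plug_bay (a point): Centre of the floor of the drawer's right bay (cabinet -y side), bare aluminium. Inside 148 x 112 mm, rims 67 mm above this floor (85 mm above the bench); the 6 mm wall between the bays is as high. Axes as the cabinet's. Moves with the drawer.
- stand: Black block 200 (x) x 34 (y) x 26 mm high fixed to the bench, with three round seats in a row along its x, 75 mm apart, in which the spheres rest. Origin: centre of its underside. It may be left or right of the cabinet, and turned.
- mat: Blue work mat 210 x 180 x 3 mm fixed to the bench on the other side of the cabinet from the stand; the plugs lie on it. Origin: centre of its underside.
- hollow0 (a point): Floor centre of hollow 0 of the sphere bay (the one next to the front panel): 45 to 47 mm long in x, 112 mm in y. Moves with the drawer.
- hollow1 (a point): Floor centre of hollow 1 of the sphere bay (the middle one): 45 to 47 mm long in x, 112 mm in y. Moves with the drawer.
- hollow2 (a point): Floor centre of hollow 2 of the sphere bay (the one nearest the cabinet): 45 to 47 mm long in x, 112 mm in y. Moves with the drawer.
- sphere0_center (a point): Centre of a glazed white calibration sphere of 38 mm diameter, about 60 g; at first in a seat of the stand, its centre about 40 mm above the bench. May be absent.
- sphere1_center (a point): Centre of a glazed white calibration sphere of 38 mm diameter, about 60 g; at first in a seat of the stand, its centre about 40 mm above the bench. May be absent.
- sphere2_center (a point): Centre of a glazed white calibration sphere of 38 mm diameter, about 60 g; at first in a seat of the stand, its centre about 40 mm above the bench. May be absent.
- plug0: Black cable plug, 66 x 34 x 20 mm, about 60 g: a block hood 40 x 34 x 20 mm (from 22 mm behind to 18 mm ahead of the origin in x) with a steel nose 26 mm wide ahead (+x) and a round rubber stub 14 mm thick behind. Origin: underside of the hood; x along its length, y across its width (34 mm, the side to grip), z up. At first flat on the mat. May be absent.
- plug1: Black cable plug, 66 x 34 x 20 mm, about 60 g: a block hood 40 x 34 x 20 mm (from 22 mm behind to 18 mm ahead of the origin in x) with a steel nose 26 mm wide ahead (+x) and a round rubber stub 14 mm thick behind. Origin: underside of the hood; x along its length, y across its width (34 mm, the side to grip), z up. At first flat on the mat. May be absent.
- plug2: Black cable plug, 66 x 34 x 20 mm, about 60 g: a block hood 40 x 34 x 20 mm (from 22 mm behind to 18 mm ahead of the origin in x) with a steel nose 26 mm wide ahead (+x) and a round rubber stub 14 mm thick behind. Origin: underside of the hood; x along its length, y across its width (34 mm, the side to grip), z up. At first flat on the mat. May be absent.
- plug3: Black cable plug, 66 x 34 x 20 mm, about 60 g: a block hood 40 x 34 x 20 mm (from 22 mm behind to 18 mm ahead of the origin in x) with a steel nose 26 mm wide ahead (+x) and a round rubber stub 14 mm thick behind. Origin: underside of the hood; x along its length, y across its width (34 mm, the side to grip), z up. At first flat on the mat. May be absent.
- tape: Bystander, loose: roll of yellow tape lying flat, ring 90 mm across, 24 mm high. Origin: centre of its underside.
- module: Bystander, loose: black box 76 x 90 x 56 mm on a blue base plate, brass sockets on its front. Origin: centre of its underside.
Things that resemble listed ones, but are neither listed nor needed, are in the scene too. What is shaped like the plug1 but red is not meant. Leave any turquoise look-alike of the plug2 alone.

How it is judged:
By the outcome, as a careful person would: the job done as asked, in the order asked, and still so for the second after the job is handed in, with the robot touching nothing.
Of sphere0, sphere1, sphere2 only 2 to 3 are there at a start; the rules pass over those that are not, and their reading is None.
Of plug0, plug1, plug2, plug3 only 3 to 4 are there at a start; the rules pass over those that are not, and their reading is None.
At some moment in a run one of plug0, plug1, plug2, plug3 may be knocked a few centimetres aside while the robot is not near it.
It also fails if it takes over 210 s, if anything falls off the work surface, if the arm or the gripper's body presses on something with over 40 N, if the wrist force passes 120 N, or if a joint passes its speed limit or range.

## Robot

A 7-joint arm with a two-finger parallel gripper is mounted at the origin on the work surface. World frame = base frame: x ahead of the robot, y to its left, z up, the work surface at z = 0. Lengths are in m, angles in degrees, forces in N, time in s.
With the tool pointing down it reaches from about 0.425 to 0.875 m from the base axis. Payload 4.7 kg.
Tool frame: the origin (TCP) lies between the finger pads; the fingertips stand 8 mm ahead of it and the grasp point (between the pads) lies 11 mm behind it; x points along the fingers, z is the direction in which the jaws open and shut, and the axes are right-handed (so a half turn about x gives the same grasp; the last joint's range is limited). The gripper opens to 87 mm and grips with 3 to 60 N. Pads are 19 mm wide; open, the fingers measure 117 mm over their backs; the gripper's body (75 mm by 190 mm) begins 51 mm behind the grasp point.
Start: joints at [-68.978, 18.392, -4.016, 83.108, 1.295, 78.541, -3.26], TCP at [0.225, 0.61, 0.231] pointing down, gripper open.
Joint ranges: [-163.93, 163.93], [-17.29, 119.83], [-79.2, 71.16], [3.27, 140.29], [-89.18, 269.18], [5.43, 117.66], [-154.24, 154.24]. Speed limits (degrees/s): [147.25, 147.25, 180, 180, 180, 180, 180].

## Interface

Orientations are given as [roll, pitch, yaw] about the fixed x, y, z axes, in that order (R = Rz(yaw) Ry(pitch) Rx(roll)).
In Python, from cell import telemetry, vision, sign_off gives the robot as it stands. The module is installed in compiled form; this text tells all that it offers.
- The arm moves only by the tool drive_tool, never from a script. Its arguments are lists of equal length, an entry for each row: "offset": the shift along the tool's x, y, z in m, a list of three; "angular": the turn, a rotation vector about the tool's x, y, z in rad, a list of three. A call has 1 to 10 rows; each row is the pose to reach, as a shift and turn from the pose measured when the call began, along the tool's axes at that moment; what a row does not reach only later rows make up. A row lasts 1/8 s, in which the tool goes at most 62.5 mm and 10.7 degrees, less where a joint would pass 70% of its speed; a pose out of reach is approached as far as the arm can. A call with a gripper value outside its range is refused whole. "fingers" is the closure, from -1 (fully open) to 1 (shut), set as the call begins (left out, the last holds). The fingers move at their own pace and stop on an object; "squeeze" is the grip in N (left out, the last holds). Time passes only in rows, so rows that repeat a pose let the fingers close. It gives the time, the measured TCP pose, the force and the opening at its end, in the units of the state.
- telemetry.get_obs(): the state, without advancing time (a new reading comes with each control period).
- vision.read_camera(name): name is "scene" or "top" or "wrist"; returns a dict with "pixels" (400x640x3 uint8, red, green, blue), "intrinsics" (3x3 intrinsics, pixels), "world_from_camera" (4x4, takes a point from camera to world coordinates); the wrist camera has in their place "T_tool_cam" (4x4, takes a point from camera to tool coordinates, whose origin is the TCP and whose axes are the tool frame's). Camera axes: x right, y up, looking along -z (the intrinsics and any distortion apply to the point x, -y, -z); pixel columns grow to the right and rows downward; lengths in m; the calibration is good to about 2 mm. The wrist camera is an equidistant fisheye: a pixel r from the principal point sees the ray r / f radians off the axis. A picture is of the moment at which its call begins: read the wrist's pose just before it. There is no depth.
- sign_off(): hands the job in, once; it reports no verdict.
The state is a dict: "time_s": time; "qpos": joint angles; "joint_velocities": joint speeds; "effort": joint torques, N m; "tool_pos": TCP position; "tool_rot": TCP orientation; "force": force on the tool from outside, world axes, zero at the start; "wrist_torque": the same for the moment, N m; "grip_width": finger opening in m.
Only numpy, scipy, OpenCV 4.12 (cv2) and the standard library are available. Lean on these libraries where they do the work, as an engineer would, in place of code of your own. Each camera call takes 0.05 s, during which the arm holds its last target.

## Working session

There is one attempt and no reset: what is moved stays moved. The work goes in short steps, Python scripts to look and compute and a tool call to move; the robot and the scene stay as the last step left them, time stands still between calls to the robot, and variables do not carry over. Pictures are saved under pics/ and viewed, and the job is handed in when it is done.

Besides the shell and the picture viewer there is one more tool, called after ">>>" by a JSON object that holds its "op" and its "data". drive_tool: Moves the arm, as the interface text tells. Its arguments: {"type":"object","properties":{"offset":{"type":"array"},"angular":{"type":"array"},"fingers":{"type":"number"},"squeeze":{"type":"number"}},"required":["offset","angular"]}

```bash
mkdir -p pics; ls; python3 - <<'E'
from cell import telemetry, vision
import cv2, numpy as np
o=telemetry.get_obs(); print(o)
for n in ["scene","top","wrist"]:
    d=vision.read_camera(n)
    cv2.imwrite(f"pics/{n}0.png",d["pixels"][:,:,::-1])
    print(n,{k:np.round(v,4).tolist() for k,v in d.items() if k!="pixels"})
E
```

```text
pics
{'time_s': 0.0, 'qpos': array([-68.97831749,  18.43956867,  -4.01598639,  83.17298431,
         1.29542782,  78.54118884,  -3.26044397]), 'joint_velocities': array([ 0.03259908,  0.00809768,  0.04647048,  0.06128583, -0.00969494,
       -0.03117518,  0.01977981]), 'effort': array([ 1.47764426e-04, -4.91292965e+01, -4.03563436e-01, -3.12526166e+01,
       -6.38159411e-02,  4.35472280e-02,  1.62308652e-04]), 'tool_pos': array([0.22445377, 0.6094558 , 0.2294726 ]), 'tool_rot': array([-176.8582767 ,   89.89136198, -107.07017891]), 'force': array([ 0.11572745, -0.62195738, -1.62044843]), 'wrist_torque': array([-0.0260306 , -0.03937156,  0.06628679]), 'grip_width': 0.0869253241902378}
scene {'intrinsics': [[479.7563, 0.0, 323.2048], [0.0, 479.7563, 201.6561], [0.0, 0.0, 1.0]], 'world_from_camera': [[0.8686, -0.2881, 0.4031, 1.0348], [0.495, 0.47, -0.7308, -0.9279], [0.0211, 0.8343, 0.5509, 0.6887], [0.0, 0.0, 0.0, 1.0]]}
top {'intrinsics': [[397.4106, 0.0, 320.4192], [0.0, 397.4106, 196.4051], [0.0, 0.0, 1.0]], 'world_from_camera': [[-0.1213, 0.968, -0.2195, 0.3174], [-0.9926, -0.1186, 0.0255, -0.0501], [-0.0014, 0.221, 0.9753, 1.1117], [0.0, 0.0, 0.0, 1.0]]}
wrist {'intrinsics': [[309.7069, 0.0, 323.8108], [0.0, 309.7069, 200.3484], [0.0, 0.0, 1.0]], 'T_tool_cam': [[-0.0009, 0.2845, -0.9587, -0.1531], [-0.0001, 0.9587, 0.2845, 0.0787], [1.0, 0.0004, -0.0008, -0.0006], [0.0, 0.0, 0.0, 1.0]]}
```

View pics/scene0.png

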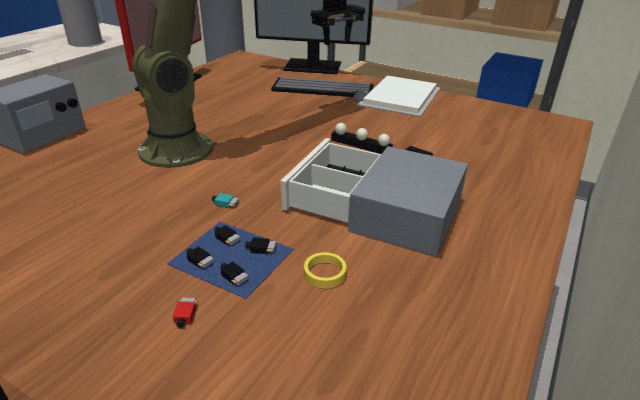

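View pics/top0.png

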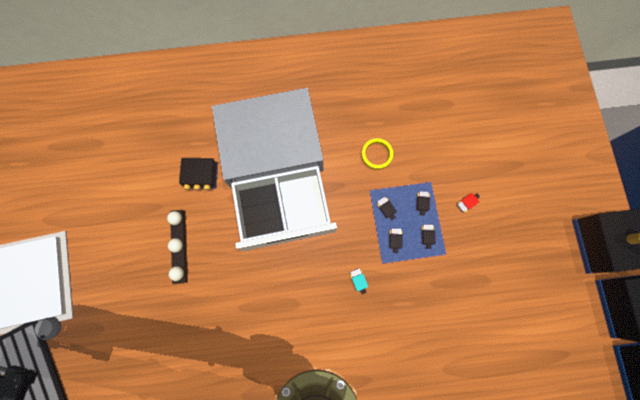

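View pics/wrist0.png

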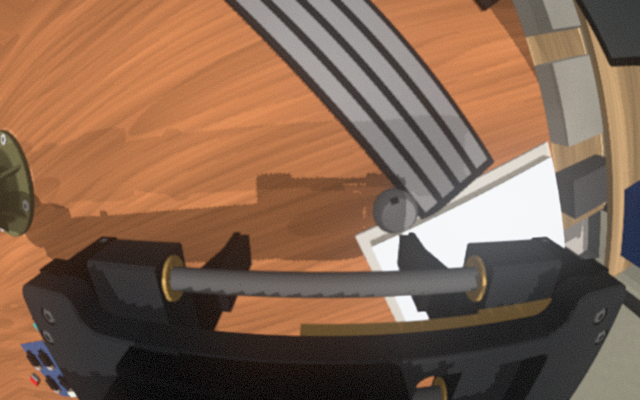

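```bash
cat > h.py <<'E'
import numpy as np, cv2
from cell import telemetry, vision
from scipy.spatial.transform import Rotation as R
def pose():
    o=telemetry.get_obs(); T=np.eye(4); T[:3,:3]=R.from_euler('xyz',o['tool_rot'],degrees=True).as_matrix(); T[:3,3]=o['tool_pos']; return T,o
def cam(n):
    T,o=pose(); d=vision.read_camera(n)
    W=d.get('world_from_camera')
    if W is None: W=T@np.array(d['T_tool_cam'])
    return d['pixels'],np.array(d['intrinsics']),np.array(W),n=='wrist'
def ray(c,u,v):
    _,K,W,f=c; x=np.array([(u-K[0,2])/K[0,0],(v-K[1,2])/K[1,1]])
    if f:
        r=np.hypot(*x); s=np.sin(r)/r if r>1e-9 else 1; d=np.array([x[0]*s,-x[1]*s,-np.cos(r)])
    else: d=np.array([x[0],-x[1],-1.]); d/=np.linalg.norm(d)
    return W[:3,3],W[:3,:3]@d
def onz(c,u,v,z):
    o,d=ray(c,u,v); return o+d*(z-o[2])/d[2]
def tri(rs):
    A=np.zeros((3,3));b=np.zeros(3)
    for o,d in rs:
        P=np.eye(3)-np.outer(d,d);A+=P;b+=P@o
    p=np.linalg.solve(A,b); return p,[np.linalg.norm((np.eye(3)-np.outer(d,d))@(p-o)) for o,d in rs]
def proj(c,p):
    _,K,W,f=c; q=np.linalg.inv(W)@np.append(p,1); q=np.array([q[0],-q[1],-q[2]])
    if f:
        h=np.hypot(q[0],q[1]); t=np.arctan2(h,q[2]); return K[:2,2]+K[0,0]*t*q[:2]/h
    return K[:2,2]+K[0,0]*q[:2]/q[2]
def blobs(mask,lo,hi,roi=None):
    m=mask.astype(np.uint8)
    if roi: z=np.zeros_like(m); x0,y0,x1,y1=roi; z[y0:y1,x0:x1]=m[y0:y1,x0:x1]; m=z
    n,l,s,c=cv2.connectedComponentsWithStats(m)
    return [(c[i],s[i]) for i in range(1,n) if lo<=s[i][4]<=hi]
def save(c,name,roi=None,k=1):
    im=c[0][:,:,::-1]
    if roi: x0,y0,x1,y1=roi; im=im[y0:y1,x0:x1]
    if k!=1: im=cv2.resize(im,None,fx=k,fy=k,interpolation=cv2.INTER_CUBIC)
    cv2.imwrite(f'pics/{name}.png',im)
def move(p,x=(0,0,-1),zdir=None):
    """tool-axis offset + rotvec to reach TCP p with tool x down and jaw direction along zdir (either sign)"""
    T,o=pose(); Rm=T[:3,:3]; off=Rm.T@(np.array(p)-T[:3,3])
    x=np.array(x,float); best=None
    if zdir is None: zdir=Rm[:,2]
    for s in (1,-1):
        z=s*np.array(zdir,float); z-=x*(z@x); z/=np.linalg.norm(z); y=np.cross(z,x)
        w=R.from_matrix(Rm.T@np.c_[x,y,z]).as_rotvec()
        if best is None or np.linalg.norm(w)<np.linalg.norm(best): best=w
        if s==1: first=w
    print('t',round(o['time_s'],2),'tcp',T[:3,3].round(4),'off',off.round(4),'rot',best.round(4),'deg',round(np.degrees(np.linalg.norm(best)),1),'dist',round(np.linalg.norm(off),3),'q7',o['qpos'][6].round(1))
E
python3 - <<'E'
from h import *
t=cam('top');s=cam('scene')
save(t,'topcrop',(160,130,500,300),2.3); save(s,'scenecrop',(160,110,480,340),2.4)
def white(c): 
    i=c[0].astype(int); return (i.min(2)>120)&(i.max(2)-i.min(2)<60)
for n,c,roi in (('top',t,(160,205,192,290)),('scene',s,(325,118,395,152))):
    print(n,[(b.round(1).tolist(),st.tolist()) for b,st in blobs(white(c),15,500,roi)])
E
```

```text
top [([173.7, 217.6], [167, 211, 14, 14, 142]), ([174.5, 245.0], [168, 239, 14, 13, 149]), ([175.4, 273.4], [169, 267, 14, 14, 156])]
scene [([340.5, 126.5], [336, 123, 10, 8, 68]), ([361.6, 131.8], [357, 128, 11, 9, 76]), ([383.7, 137.8], [379, 134, 11, 9, 76]), ([340.6, 147.4], [325, 138, 44, 14, 232]), ([389.6, 149.4], [384, 147, 11, 5, 42])]
```

View pics/topcrop.png

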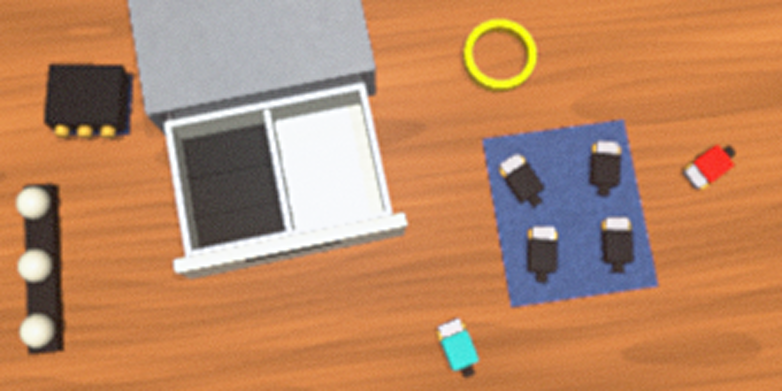

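View pics/scenecrop.png

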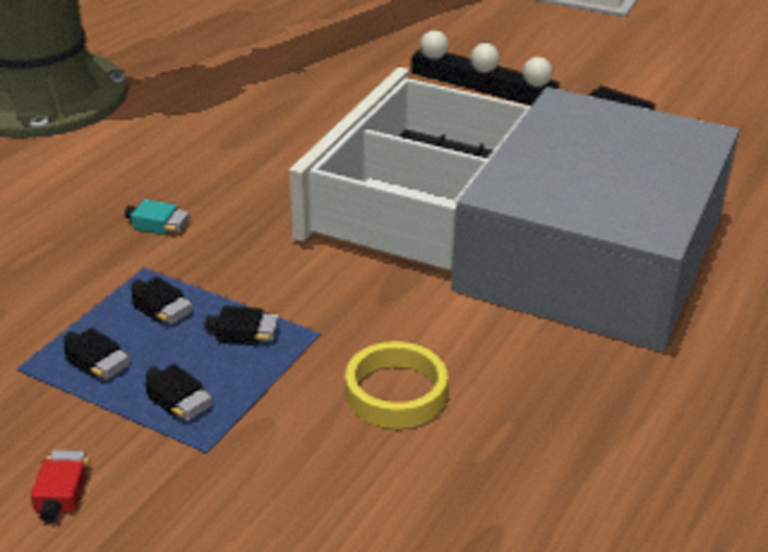

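```bash
python3 - <<'E'
from h import *
t=cam('top');s=cam('scene')
tp=[(173.7,217.6),(174.5,245.0),(175.4,273.4)]; sp=[(383.7,137.8),(361.6,131.8),(340.5,126.5)]
for a,b in zip(tp,sp): print(tri([ray(t,*a),ray(s,*b)]), onz(t,*a,0.04))
save(t,'topdr',(205,80,345,260),4); save(s,'scenedr',(275,130,475,260),4)
E
```

```text
(array([0.54769892, 0.32516816, 0.04793424]), [np.float64(0.0011738564339783808), np.float64(0.0011738564339785198)]) [0.54837999 0.32724725 0.04      ]
(array([0.47272272, 0.32550948, 0.04912456]), [np.float64(0.000994819950445645), np.float64(0.0009948199504456105)]) [0.47320514 0.32811494 0.04      ]
(array([0.39782283, 0.32643144, 0.04844776]), [np.float64(0.00098834415990265), np.float64(0.0009883441599025323)]) [0.39764019 0.32880054 0.04      ]
```

View pics/topdr.png

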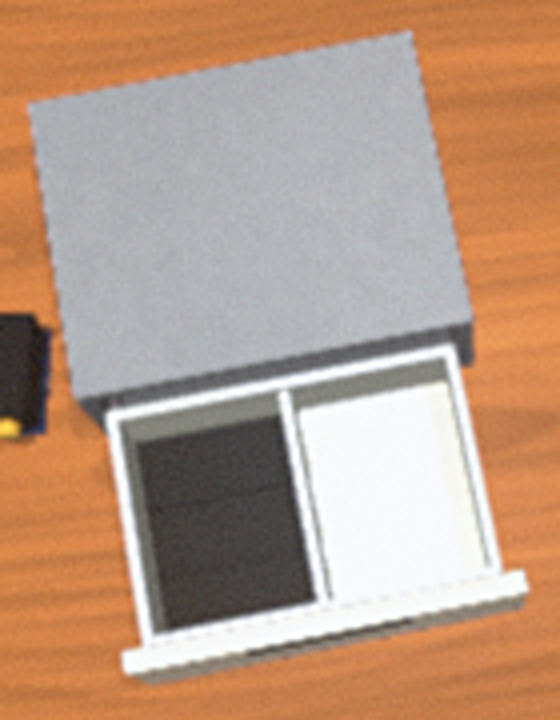

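View pics/scenedr.png

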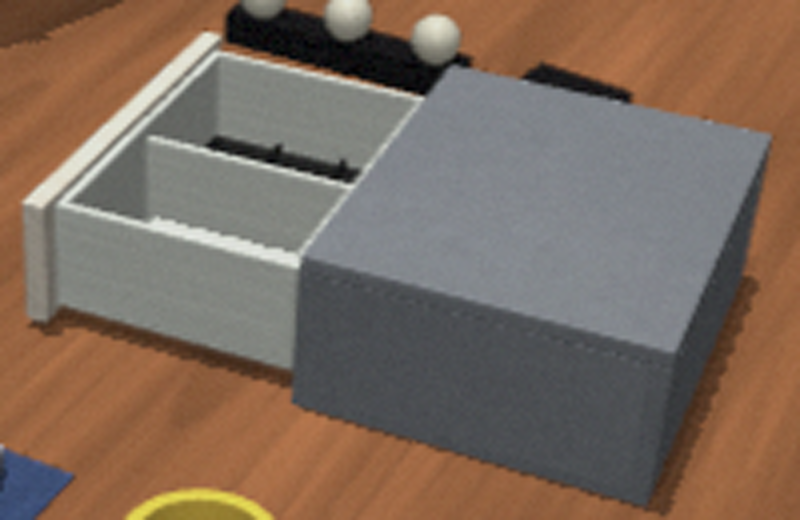

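```bash
python3 - <<'E'
from h import *
t=cam('top');s=cam('scene')
T=lambda x,y:(205+x/4,80+y/4); S=lambda x,y:(275+x/4,130+y/4)
P={}
for n,a,b,z in [('BL',(28,104),None,.106),('BR',(411,32),(769,135),.106),('FR',(472,320),(303,253),.106),('FR2',(472,320),(672,352),.106),('FL',(75,399),None,.106),
  ('panL',(122,655),None,.091),('panR',(525,573),None,.091),('panFL',(122,674),(213,35),.091),('panFR',(527,591),(30,203),.091),
  ('divFar',(287,390),(355,185),.085),('divNear',(322,600),(150,137),.085),('inLnear',(155,632),(219,55),.085),('inRnear',(488,570),(70,203),.085),('inRfar',(448,357),None,.085),('inLfar',(118,418),None,.085)]:
    print(n, onz(t,*T(*a),z)[:2].round(4), onz(s,*S(*b),z)[:2].round(4) if b else '', [x for x in (tri([ray(t,*T(*a)),ray(s,*S(*b))])[0].round(4),)] if b else '')
E
```

```text
BL [0.8316 0.1875]  
BR [ 0.8532 -0.0788] [0.8339 0.188 ] [array([ 0.8416, -0.0608,  0.21  ])]
FR [ 0.6411 -0.0951] [ 0.6446 -0.092 ] [array([ 0.6431, -0.0939,  0.1059])]
FR2 [ 0.6411 -0.0951] [ 0.8558 -0.0768] [array([ 0.7573, -0.0624,  0.0444])]
FL [0.619  0.1697]  
panL [0.45   0.1546]  
panR [ 0.4713 -0.1088]  
panFL [0.4379 0.1555] [0.45   0.1526] [array([0.442 , 0.1591, 0.0853])]
panFR [ 0.4594 -0.1086] [ 0.4683 -0.1067] [array([ 0.4631, -0.1063,  0.0886])]
divFar [0.6142 0.0329] [0.6224 0.0257] [array([0.6173, 0.0342, 0.0788])]
divNear [0.4706 0.0241] [0.4824 0.0112] [array([0.4729, 0.0254, 0.0753])]
inLnear [0.463  0.1335] [0.4631 0.138 ] [array([0.4639, 0.134 , 0.0866])]
inRnear [ 0.4771 -0.0854] [ 0.4833 -0.0857] [array([ 0.4794, -0.0841,  0.0826])]
inRfar [ 0.6239 -0.0768]  
inLfar [0.6087 0.1467]
```

```bash
python3 - <<'E'
from h import *
T,o=pose();print(T.round(3))
move((.50,.327,.20),zdir=(-.0872,.9962,0))
c=cam('top'); save(c,'cand',(340,170,500,300),5)
E
```

```text
[[ 0.    -0.938  0.346  0.225]
 [-0.     0.346  0.938  0.61 ]
 [-1.    -0.    -0.     0.23 ]
 [ 0.     0.     0.     1.   ]]
t 0.45 tcp [0.2246 0.6099 0.2305] off [ 0.0305 -0.3562 -0.1704] rot [-4.401e-01 -1.000e-04  0.000e+00] deg 25.2 dist 0.396 q7 -3.3
```

View pics/cand.png

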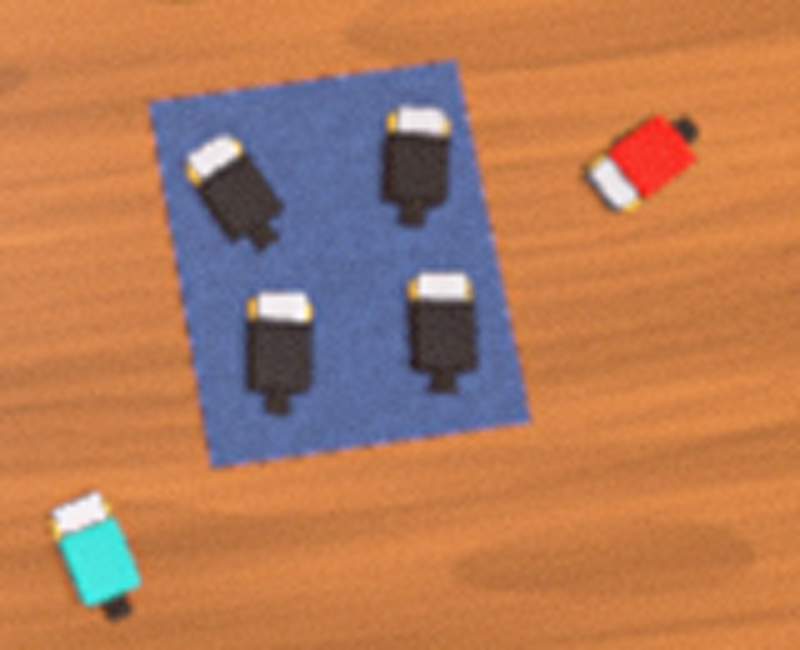

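Candidates (top view): white spheres at (174,218), (175,245), (175,273), with no look-alikes seen. Black plugs on the mat at (387,209), (423,203), (396,240), (428,236). The red plug at (469,203) and the turquoise plug at (359,281) are decoys. I'm taking the three white spheres and the four black plugs.

>>> {"op": "drive_tool", "data": {"offset": [[0.005, -0.05, -0.025], [0.01, -0.1, -0.05], [0.015, -0.15, -0.075], [0.02, -0.2, -0.1], [0.025, -0.25, -0.125], [0.03, -0.3, -0.145], [0.03, -0.356, -0.17], [0.03, -0.356, -0.17], [0.03, -0.356, -0.17]], "angular": [[-0.1, 0, 0], [-0.2, 0, 0], [-0.3, 0, 0], [-0.4, 0, 0], [-0.44, 0, 0], [-0.44, 0, 0], [-0.44, 0, 0], [-0.44, 0, 0], [-0.44, 0, 0]], "fingers": -1}}

```text
time_s: 1.62
tool_pos: [0.4997, 0.3278, 0.2006]
tool_rot: [31.0, 90.0, 126.0]
force: [0.8, -0.2, -0.6]
grip_width: 0.087
```

```bash
python3 - <<'E'
from h import *
c=cam('wrist'); save(c,'w1'); print(pose()[0].round(3), [proj(c,p).round(0) for p in [(.5477,.326,.04),(.4727,.327,.04),(.398,.328,.04)]])
E
```

```text
[[-0.001 -0.996 -0.089  0.499]
 [ 0.001 -0.089  0.996  0.329]
 [-1.     0.001  0.001  0.201]
 [ 0.     0.     0.     1.   ]] [array([318., 230.]), array([325., 162.]), array([333.,  89.])]
```

View pics/w1.png

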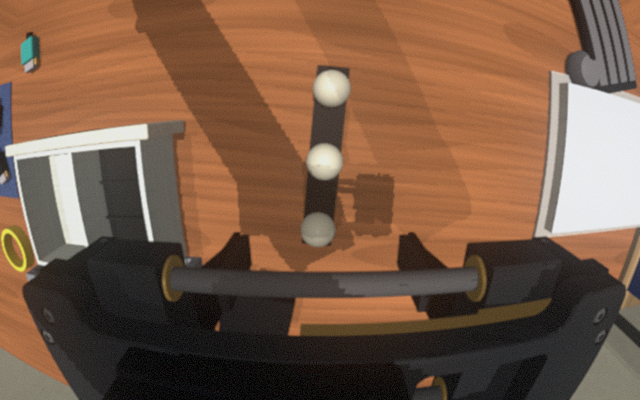

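```bash
cat >> h.py <<'E'
def circ(c,u,v,r,w=8,lo=70,sat=45):
    """centre of low-saturation bright disc near (u,v): min enclosing circle of largest blob"""
    h=int(r+w); u0,v0=int(u)-h,int(v)-h; im=c[0][v0:v0+2*h,u0:u0+2*h].astype(int)
    m=((im.min(2)>lo)&(im.max(2)-im.min(2)<sat)).astype(np.uint8)
    m=cv2.morphologyEx(m,cv2.MORPH_OPEN,np.ones((3,3),np.uint8))
    cs,_=cv2.findContours(m,cv2.RETR_EXTERNAL,cv2.CHAIN_APPROX_NONE); k=max(cs,key=cv2.contourArea)
    (x,y),rr=cv2.minEnclosingCircle(k); e=cv2.fitEllipse(k); return x+u0,y+v0,rr,(e[0][0]+u0,e[0][1]+v0,e[1])
E
python3 - <<'E'
from h import *
w=cam('wrist');t=cam('top');s=cam('scene')
for a,b,d in zip([(318,230),(325,162),(331,88)],[(173.7,217.6),(174.5,245.0),(175.4,273.4)],[(383.7,137.8),(361.6,131.8),(340.5,126.5)]):
    x=circ(w,*a,18); y=circ(t,*b,7,3); z=circ(s,*d,6,3)
    print(np.round(x[:3],1),np.round(x[3][:2],1),np.round(y[:3],1),np.round(z[:3],1))
    print(' wt',tri([ray(w,*x[3][:2]),ray(t,*y[3][:2])]),'wts',tri([ray(w,*x[3][:2]),ray(t,*y[3][:2]),ray(s,*z[3][:2])])[0].round(4), onz(w,*x[3][:2],.04).round(4))
E
```

```text
[316.4 230.   17.3] [316.4 230. ] [177.5 217.    5.2] [383.5 139.2   5.9]
 wt (array([0.55626464, 0.32451915, 0.01407625]), [np.float64(0.001766052078659107), np.float64(0.0017660520786590573)]) wts [0.5486 0.3207 0.0421] [0.5475 0.325  0.04  ]
[323.1 161.6  18.9] [323.1 161.6] [174.8 245.    7.5] [361.5 133.5   6. ]
 wt (array([0.47200929, 0.32565796, 0.04294386]), [np.float64(0.00047077476794780607), np.float64(0.00047077476794782445)]) wts [0.4725 0.3259 0.0435] [0.472  0.3257 0.04  ]
[330.5  88.3  19.4] [330.5  88.3] [175.9 273.3   7.9] [340.5 127.8   5.9]
 wt (array([0.39735589, 0.32623697, 0.04250202]), [np.float64(0.0002818549339153871), np.float64(0.0002818549339153713)]) wts [0.3978 0.3264 0.0434] [0.3969 0.3264 0.04  ]
```

```bash
python3 - <<'E'
from h import *
move((.472,.326,.036),zdir=(-.0872,.9962,0))
E
```

```text
t 1.82 tcp [0.4988 0.329  0.2006] off [ 0.1646  0.0269 -0.0007] rot [ 0.0029  0.0005 -0.0002] deg 0.2 dist 0.167 q7 60.4
```

>>> {"op": "drive_tool", "data": {"offset": [[0.04, 0.0265, -0.001], [0.09, 0.0265, -0.001], [0.13, 0.0265, -0.001], [0.155, 0.0265, -0.001], [0.164, 0.0265, -0.001], [0.164, 0.0265, -0.001], [0.164, 0.0265, -0.001]], "angular": [[0, 0, 0], [0, 0, 0], [0, 0, 0], [0, 0, 0], [0, 0, 0], [0, 0, 0], [0, 0, 0]]}}

```text
time_s: 2.7
tool_pos: [0.4732, 0.3266, 0.0381]
tool_rot: [-44.2, 89.8, 51.0]
force: [0.5, -0.4, -0.1]
grip_width: 0.0872
```

```bash
python3 - <<'E'
from h import *
move((.472,.326,.036),zdir=(-.0872,.9962,0))
c=cam('wrist'); save(c,'w2',(100,80,560,380),1.7)
E
```

```text
t 2.7 tcp [0.4732 0.3266 0.0381] off [ 0.0021  0.0013 -0.0005] rot [0.0033 0.0019 0.0019] deg 0.2 dist 0.002 q7 59.6
```

View pics/w2.png

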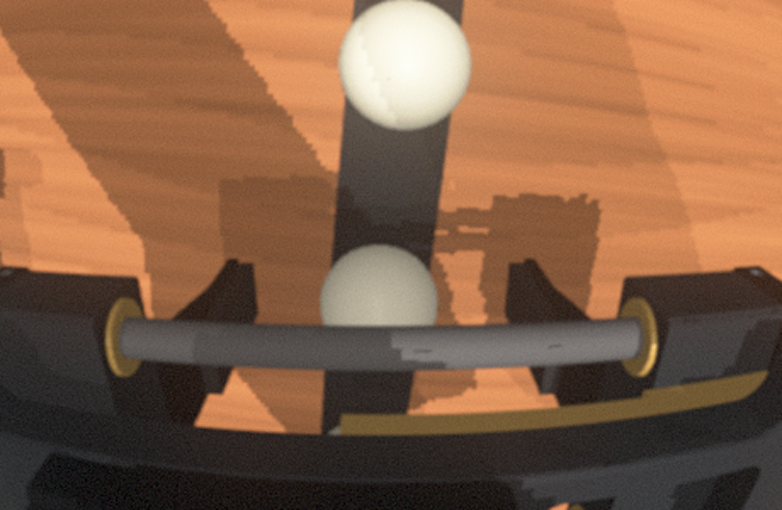

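The sphere sits centred between the jaws, at (379,300) in the crop with the finger edges at 245 and 515. Closing now.

>>> {"op": "drive_tool", "data": {"offset": [[0.001, 0.001, 0], [0.001, 0.001, 0], [0.001, 0.001, 0], [0.001, 0.001, 0], [0.001, 0.001, 0], [0.001, 0.001, 0], [0.001, 0.001, 0], [0.001, 0.001, 0]], "angular": [[0, 0, 0], [0, 0, 0], [0, 0, 0], [0, 0, 0], [0, 0, 0], [0, 0, 0], [0, 0, 0], [0, 0, 0]], "fingers": 1, "squeeze": 10}}

```text
time_s: 3.75
tool_pos: [0.4723, 0.326, 0.0371]
tool_rot: [-50.5, 89.9, 44.6]
force: [-1.0, -2.1, 0.9]
grip_width: 0.0372
```

>>> {"op": "drive_tool", "data": {"offset": [[-0.02, 0, 0], [-0.06, 0, 0], [-0.1, 0, 0], [-0.12, 0, 0], [-0.12, 0, 0]], "angular": [[0, 0, 0], [0, 0, 0], [0, 0, 0], [0, 0, 0], [0, 0, 0]]}}

```text
time_s: 4.38
tool_pos: [0.473, 0.3269, 0.1588]
tool_rot: [-51.3, 89.6, 43.8]
force: [0.8, -0.5, -0.6]
grip_width: 0.0369
```

```bash
cat >> h.py <<'E'
C0=np.array([.631,.038]); YAW=np.radians(5.0)
def cab(x,y):
    ex=np.array([np.cos(YAW),np.sin(YAW)]); ey=np.array([-ex[1],ex[0]]); return C0+ex*x+ey*y
ZD=(-np.sin(YAW),np.cos(YAW),0)
E
python3 - <<'E'
from h import *
print(cab(-.088,.059)); print(telemetry.get_obs()['grip_width'])
move((*cab(-.088,.059),.155),zdir=ZD)
c=cam('wrist'); save(c,'w3')
E
```

```text
[0.53819268 0.08910578]
0.03686461296434657
t 4.38 tcp [0.473  0.3269 0.1588] off [ 0.003  -0.0434 -0.2427] rot [0.0032 0.004  0.0049] deg 0.4 dist 0.247 q7 58.9
```

View pics/w3.png

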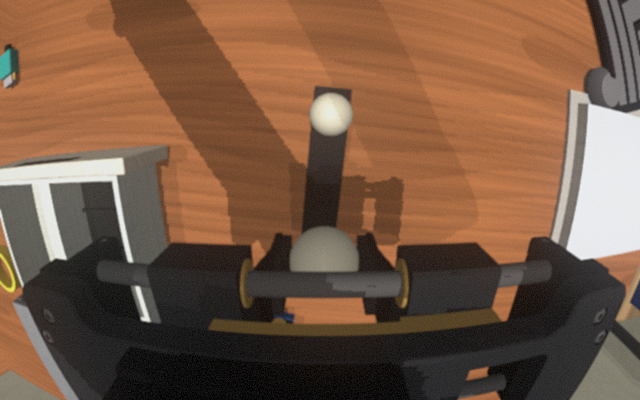

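>>> {"op": "drive_tool", "data": {"offset": [[-0.03, -0.01, -0.05], [-0.04, -0.02, -0.1], [-0.04, -0.03, -0.15], [-0.04, -0.04, -0.2], [-0.04, -0.043, -0.23], [-0.04, -0.043, -0.243], [-0.04, -0.043, -0.243]], "angular": [[0, 0, 0], [0, 0, 0], [0, 0, 0], [0, 0, 0], [0, 0, 0], [0.003, 0.003, 0.003], [0.003, 0.003, 0.003]]}}

```text
time_s: 5.3
tool_pos: [0.5363, 0.0881, 0.1956]
tool_rot: [108.9, 89.9, -156.1]
force: [0.9, 0.7, -0.7]
grip_width: 0.0371
```

```bash
python3 - <<'E'
from h import *
move((*cab(-.088,.059),.155),zdir=ZD)
c=cam('wrist'); save(c,'w4',(120,20,540,300),1.9)
for p in [(-.165,.115,.085),(-.165,.003,.085),(-.165,-.115,.085),(-.180,.132,.091),(-.180,-.132,.091)]: print(p,proj(c,(*cab(*p[:2]),p[2])).round(0))
E
```

```text
t 5.3 tcp [0.5363 0.0881 0.1956] off [ 0.0406 -0.0021  0.0009] rot [-0.0005 -0.0008 -0.0023] deg 0.1 dist 0.041 q7 84.5
(-0.165, 0.115, 0.085) [391. 117.]
(-0.165, 0.003, 0.085) [259. 117.]
(-0.165, -0.115, 0.085) [142. 126.]
(-0.18, 0.132, 0.091) [412. 100.]
(-0.18, -0.132, 0.091) [124. 112.]
```

View pics/w4.png

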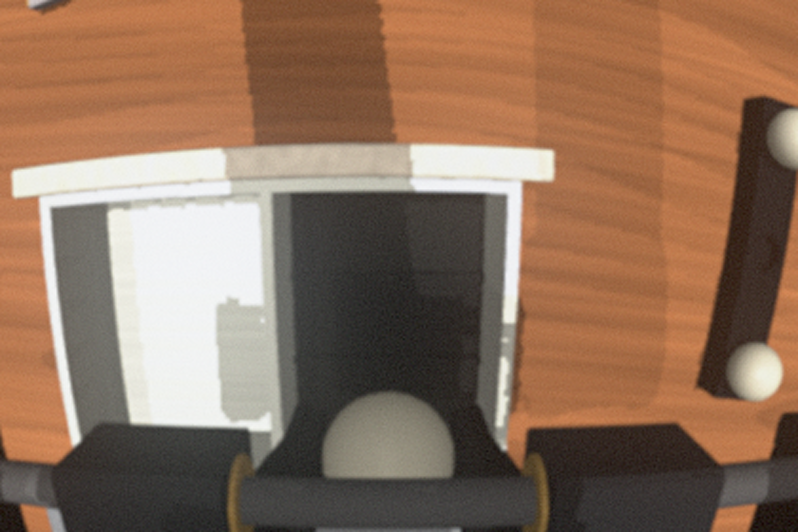

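```bash
cat >> h.py <<'E'
def tocab(p):
    ex=np.array([np.cos(YAW),np.sin(YAW)]); ey=np.array([-ex[1],ex[0]]); d=np.array(p[:2])-C0; return np.array([d@ex,d@ey])
E
python3 - <<'E'
from h import *
c=cam('wrist')
f=lambda x,y:(120+x/1.9,20+y/1.9)
for n,p,z in [('panFL',(13,172),.091),('panFR',(552,152),.091),('panFRb',(554,178),.091),('panFLb',(13,196),.091),('inR',(507,192),.085),('outR',(522,182),.085),('inL',(52,206),.085),('outL',(40,197),.085),('divR',(273,192),.085),('floorL',(108,207),.018),('rib',(400,273),.027),('floornear',(400,193),.021)]:
    print(n,tocab(onz(c,*f(*p),z)).round(4))
im=cv2.convertScaleAbs(c[0][100:300,240:420,::-1],alpha=3); cv2.imwrite('pics/w4b.png',cv2.resize(im,None,fx=3,fy=3,interpolation=cv2.INTER_CUBIC))
E
```

```text
panFL [-0.1808 -0.1273]
panFR [-0.1804  0.1321]
panFRb [-0.1687  0.1333]
panFLb [-0.1687 -0.1281]
inR [-0.1613  0.1132]
outR [-0.1662  0.12  ]
inL [-0.1613 -0.1077]
outL [-0.1665 -0.1149]
divR [-0.1611  0.0079]
floorL [-0.1558 -0.1089]
rib [-0.1137  0.0664]
floornear [-0.1578  0.0663]
```

View pics/w4b.png

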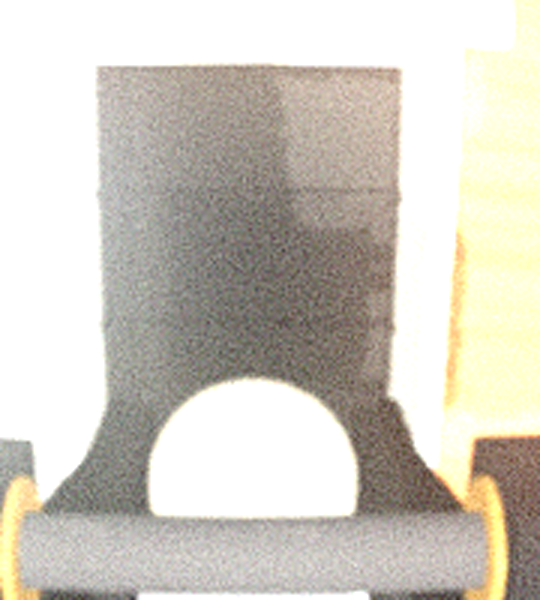

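```bash
sed -i 's/^C0=.*/C0=np.array([.631,.038])+.0025*np.array([-np.sin(np.radians(5.0)),np.cos(np.radians(5.0))]); YAW=np.radians(5.0)/' h.py; python3 - <<'E'
from h import *
c=cam('wrist')
for y,a,b in [(80,98,400),(150,100,398),(260,103,394)]:
    for z in (.015,.021,.027):
        p=tocab(onz(c,240+a/3,100+y/3,z));q=tocab(onz(c,240+b/3,100+y/3,z)); print(y,z,p.round(4),q.round(4),(q-p)[1].round(4),((q+p)/2)[1].round(4))
for v in (162.3,208.3): print(tocab(onz(c,320,v,.027)))
move((*cab(-.0875,.059),.036),zdir=ZD)
E
```

```text
80 0.015 [-0.1526  0.0021] [-0.1528  0.1108] 0.1087 0.0564
80 0.021 [-0.1528  0.0031] [-0.1531  0.1098] 0.1067 0.0565
80 0.027 [-0.1531  0.0041] [-0.1533  0.1088] 0.1048 0.0565
150 0.015 [-0.1269  0.0023] [-0.1272  0.1107] 0.1085 0.0565
150 0.021 [-0.1277  0.0032] [-0.1279  0.1098] 0.1065 0.0565
150 0.027 [-0.1284  0.0042] [-0.1287  0.1088] 0.1046 0.0565
260 0.015 [-0.0856  0.002 ] [-0.0858  0.1107] 0.1087 0.0564
260 0.021 [-0.0871  0.003 ] [-0.0873  0.1098] 0.1067 0.0564
260 0.027 [-0.0886  0.004 ] [-0.0888  0.1088] 0.1048 0.0564
[-0.11501198  0.05339936]
[-0.0642061  0.0533672]
t 5.45 tcp [0.5363 0.0902 0.1962] off [ 0.1602 -0.0025  0.0013] rot [ 0.0032 -0.0001 -0.0013] deg 0.2 dist 0.16 q7 84.5
```

>>> {"op": "drive_tool", "data": {"offset": [[0.03, -0.0025, 0.001], [0.07, -0.0025, 0.001], [0.11, -0.0025, 0.001], [0.135, -0.0025, 0.001], [0.145, -0.0025, 0.001], [0.145, -0.0025, 0.001]], "angular": [[0, 0, 0], [0, 0, 0], [0, 0, 0], [0, 0, 0], [0, 0, 0], [0, 0, 0]]}}

```text
time_s: 6.2
tool_pos: [0.5384, 0.0922, 0.0511]
tool_rot: [92.2, 89.9, -172.5]
force: [0.2, 0.2, -0.5]
grip_width: 0.0371
```

```bash
python3 - <<'E'
from h import *
c=cam('wrist'); im=cv2.convertScaleAbs(c[0][60:320,160:500,::-1],alpha=1.8); cv2.imwrite('pics/w5.png',cv2.resize(im,None,fx=2.2,fy=2.2))
move((*cab(-.0875,.058),.036),zdir=ZD)
E
```

```text
t 6.25 tcp [0.5391 0.0921 0.0519] off [ 0.0159  0.0007 -0.0014] rot [ 0.004   0.0002 -0.0002] deg 0.2 dist 0.016 q7 86.8
```

View pics/w5.png

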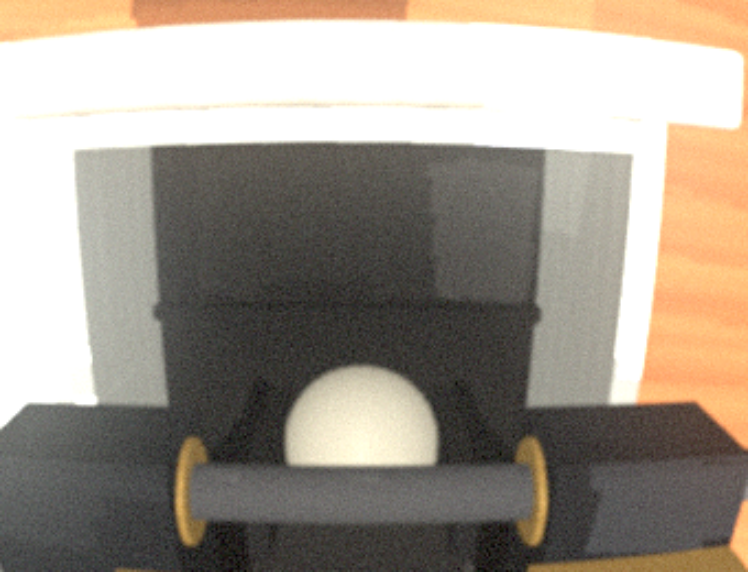

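```bash
python3 - <<'E'
from h import *
c=cam('wrist'); d=vision.read_camera('wrist'); Tt=np.array(d['T_tool_cam'])
T=pose()[0].copy(); T1=T.copy(); T1[:3,3]=[.5363,.0892,.1959]
c1=(None,c[1],T1@Tt,True)
for a,b in [((231.8,201.8),(272.7,163.3)),((404.1,203.2),(372.7,165.3))]:
    p,e=tri([ray(c,*a),ray(c1,*b)]); print(p.round(4),np.round(e,4),tocab(p))
E
```

```text
[0.5163 0.0347 0.0347] [0.0007 0.0007] [-0.11454285  0.00418895]
[0.5096 0.1383 0.0296] [0.0003 0.0003] [-0.11215483  0.10798951]
```

>>> {"op": "drive_tool", "data": {"offset": [[0.004, 0.0005, -0.001], [0.008, 0.0005, -0.001], [0.011, 0.0005, -0.001], [0.013, 0.0005, -0.001], [0.013, 0.0005, -0.001]], "angular": [[0, 0, 0], [0, 0, 0], [0, 0, 0], [0, 0, 0], [0, 0, 0]]}}

```text
time_s: 6.98
tool_pos: [0.5391, 0.0908, 0.0393]
tool_rot: [-64.5, 90.0, 30.7]
force: [-0.2, 0.5, -1.0]
grip_width: 0.0371
```

>>> {"op": "drive_tool", "data": {"offset": [[0.001, 0, 0], [0.002, 0, 0], [0.002, 0, 0], [0.002, 0, 0]], "angular": [[0, 0, 0], [0, 0, 0], [0, 0, 0], [0, 0, 0]]}}

```text
time_s: 7.48
tool_pos: [0.5391, 0.0908, 0.0374]
tool_rot: [-67.8, 90.0, 27.4]
force: [-0.0, 0.1, -0.5]
grip_width: 0.0368
```

>>> {"op": "drive_tool", "data": {"offset": [[0.001, 0, 0], [0.001, 0, 0], [0.001, 0, 0], [0.001, 0, 0]], "angular": [[0, 0, 0], [0, 0, 0], [0, 0, 0], [0, 0, 0]]}}

```text
time_s: 7.98
tool_pos: [0.5391, 0.0908, 0.0364]
tool_rot: [-66.7, 90.0, 28.5]
force: [0.0, 0.3, -1.6]
grip_width: 0.0371
```

```bash
python3 - <<'E'
from h import *
for i in range(4):
    o=telemetry.get_obs();print(o['tool_pos'].round(4),o['force'].round(1)); cam('wrist')
E
```

```text
[0.5391 0.0908 0.0364] [ 0.   0.3 -1.6]
[0.5391 0.0908 0.0364] [ 0.2 -0.1 -1. ]
[0.5391 0.0908 0.0364] [ 0.2 -0.2 -0.4]
[0.5391 0.0908 0.0364] [-0.6 -0.  -0.6]
```

>>> {"op": "drive_tool", "data": {"offset": [[0.001, 0, 0], [0.001, 0, 0], [0.001, 0, 0]], "angular": [[0, 0, 0], [0, 0, 0], [0, 0, 0]]}}

```text
time_s: 8.55
tool_pos: [0.5396, 0.0909, 0.0359]
tool_rot: [-72.8, 89.9, 22.3]
force: [-1.4, -0.3, 5.5]
grip_width: 0.0371
```

>>> {"op": "drive_tool", "data": {"offset": [[0.001, 0, 0], [0.001, 0, 0], [0.001, 0, 0]], "angular": [[0, 0, 0], [0, 0, 0], [0, 0, 0]]}}

```text
time_s: 8.93
tool_pos: [0.5403, 0.0909, 0.0358]
tool_rot: [-76.2, 89.8, 19.0]
force: [-0.5, 0.2, 7.5]
grip_width: 0.0372
```

Contact with the floor at TCP z = 0.036, which agrees with a floor height of 21 mm. I'll ease off and release.

>>> {"op": "drive_tool", "data": {"offset": [[0, 0, 0], [0, 0, 0], [0, 0, 0], [0, 0, 0], [0, 0, 0]], "angular": [[0, 0, 0], [0, 0, 0], [0, 0, 0], [0, 0, 0], [0, 0, 0]], "fingers": -0.2}}

```text
time_s: 9.55
tool_pos: [0.5402, 0.0909, 0.0357]
tool_rot: [-75.7, 89.8, 19.5]
force: [0.3, -0.9, 0.4]
grip_width: 0.052
```

>>> {"op": "drive_tool", "data": {"offset": [[-0.02, 0, 0], [-0.06, 0, 0], [-0.11, 0, 0], [-0.15, 0, 0], [-0.15, 0, 0]], "angular": [[0, 0, 0], [0, 0, 0], [0, 0, 0], [0, 0, 0], [0, 0, 0]]}}

```text
time_s: 10.18
tool_pos: [0.5421, 0.0912, 0.1896]
tool_rot: [-77.5, 89.4, 17.7]
force: [0.9, 0.4, -0.6]
grip_width: 0.0521
```

```bash
python3 - <<'E'
from h import *
c=cam('wrist'); save(c,'w6',(120,20,540,300),1.9); t=cam('top'); save(t,'t6',(150,130,480,300),2.4)
move((.397,.3262,.16),zdir=ZD);move((.397,.3262,.036),zdir=ZD)
E
```

```text
t 10.28 tcp [0.5396 0.0907 0.1856] off [0.0255 0.1208 0.2474] rot [0.0034 0.0009 0.003 ] deg 0.3 dist 0.276 q7 84.8
t 10.28 tcp [0.5396 0.0907 0.1856] off [0.1495 0.1212 0.2473] rot [0.0034 0.0009 0.003 ] deg 0.3 dist 0.313 q7 84.8
```

View pics/w6.png

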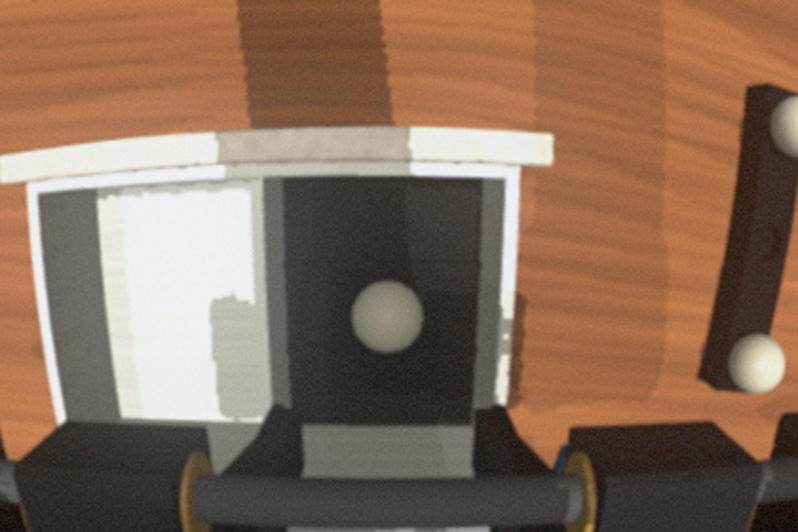

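View pics/t6.png

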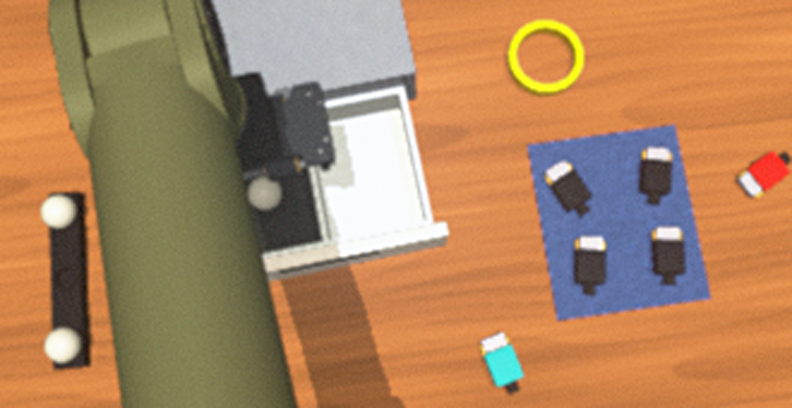

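The sphere rests in the middle hollow at wrist-crop (387,316). The other two are still on the stand at top-crop (58,211) and (62,345). Next is the near one.

>>> {"op": "drive_tool", "data": {"offset": [[0.0, 0.02, 0.05], [0.0, 0.04, 0.1], [0.005, 0.07, 0.15], [0.01, 0.1, 0.2], [0.02, 0.121, 0.247], [0.06, 0.121, 0.2475], [0.1, 0.121, 0.2475], [0.13, 0.121, 0.2475], [0.145, 0.121, 0.2475], [0.145, 0.121, 0.2475]], "angular": [[0, 0, 0], [0, 0, 0], [0, 0, 0], [0, 0, 0], [0.003, 0, 0.003], [0.003, 0, 0.003], [0.003, 0, 0.003], [0.003, 0, 0.003], [0.003, 0, 0.003], [0.003, 0, 0.003]], "fingers": -0.8}}

```text
time_s: 11.52
tool_pos: [0.3962, 0.3255, 0.039]
tool_rot: [113.4, 89.8, -151.6]
force: [0.2, -0.4, 0.1]
grip_width: 0.0785
```

```bash
python3 - <<'E'
from h import *
c=cam('wrist'); save(c,'w7',(100,80,560,380),1.7)
move((.397,.3262,.036),zdir=ZD)
E
```

```text
t 11.57 tcp [0.3971 0.3263 0.0403] off [ 0.0043  0.0001 -0.0001] rot [ 0.0002  0.0005 -0.0006] deg 0.0 dist 0.004 q7 53.2
```

View pics/w7.png

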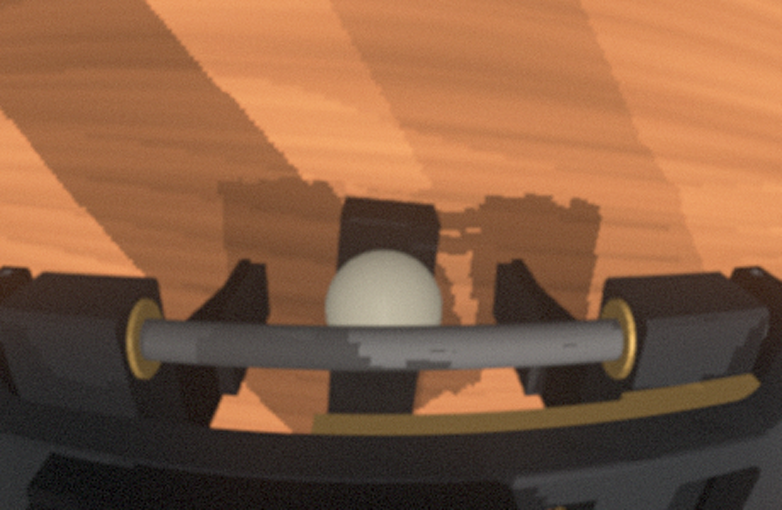

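Sphere centred at crop (384,300), fingers at 260 and 502. Lower 3 mm and grip.

>>> {"op": "drive_tool", "data": {"offset": [[0.003, 0, 0], [0.003, 0, 0], [0.003, 0, 0]], "angular": [[0, 0, 0], [0, 0, 0], [0, 0, 0]]}}

```text
time_s: 11.95
tool_pos: [0.3974, 0.3266, 0.0379]
tool_rot: [-11.3, 89.9, 83.8]
force: [0.3, -0.6, -0.6]
grip_width: 0.0786
```

>>> {"op": "drive_tool", "data": {"offset": [[0, 0, 0], [0, 0, 0], [0, 0, 0], [0, 0, 0], [0, 0, 0], [0, 0, 0]], "angular": [[0, 0, 0], [0, 0, 0], [0, 0, 0], [0, 0, 0], [0, 0, 0], [0, 0, 0]], "fingers": 1}}

```text
time_s: 12.7
tool_pos: [0.3974, 0.3266, 0.0379]
tool_rot: [-9.4, 89.9, 85.6]
force: [0.1, -0.2, 0.3]
grip_width: 0.037
```

>>> {"op": "drive_tool", "data": {"offset": [[-0.02, 0, 0], [-0.06, 0, 0], [-0.11, 0, 0], [-0.14, 0, 0], [-0.14, 0, 0]], "angular": [[0, 0, 0], [0, 0, 0], [0, 0, 0], [0, 0, 0], [0, 0, 0]]}}

```text
time_s: 13.32
tool_pos: [0.3987, 0.3276, 0.1805]
tool_rot: [-45.3, 89.6, 49.7]
force: [-0.5, 0.6, -1.1]
grip_width: 0.0373
```

```bash
python3 - <<'E'
from h import *
print(telemetry.get_obs()['grip_width'])
move((*cab(-.1385,.058),.18),zdir=ZD)
move((*cab(-.1385,.058),.05),zdir=ZD)
E
```

```text
0.037253336225872596
t 13.32 tcp [0.3987 0.3276 0.1805] off [-0.0003 -0.0676 -0.2482] rot [0.0002 0.0045 0.0045] deg 0.4 dist 0.257 q7 52.8
t 13.32 tcp [0.3987 0.3276 0.1805] off [ 0.1297 -0.0671 -0.2488] rot [0.0002 0.0045 0.0045] deg 0.4 dist 0.288 q7 52.8
```

>>> {"op": "drive_tool", "data": {"offset": [[0, -0.015, -0.05], [0, -0.03, -0.1], [0, -0.045, -0.15], [0, -0.06, -0.2], [0, -0.067, -0.24], [0.03, -0.0675, -0.2485], [0.07, -0.0675, -0.2485], [0.1, -0.0675, -0.2485], [0.12, -0.0675, -0.2485], [0.12, -0.0675, -0.2485]], "angular": [[0, 0, 0], [0, 0, 0], [0, 0, 0], [0, 0, 0], [0, 0.004, 0.004], [0, 0.004, 0.004], [0, 0.004, 0.004], [0, 0.004, 0.004], [0, 0.004, 0.004], [0, 0.004, 0.004]]}}

```text
time_s: 14.58
tool_pos: [0.4855, 0.0858, 0.0568]
tool_rot: [101.8, 89.7, -163.2]
force: [0.6, -0.1, -0.6]
grip_width: 0.0373
```

```bash
python3 - <<'E'
from h import *
c=cam('wrist'); im=cv2.convertScaleAbs(c[0][60:320,160:500,::-1],alpha=1.8); cv2.imwrite('pics/w8.png',cv2.resize(im,None,fx=2.2,fy=2.2))
move((*cab(-.1385,.058),.038),zdir=ZD)
E
```

```text
t 14.62 tcp [0.4868 0.0861 0.0583] off [ 0.0203 -0.001   0.0001] rot [ 0.0001 -0.0005 -0.0027] deg 0.2 dist 0.02 q7 84.6
```

View pics/w8.png

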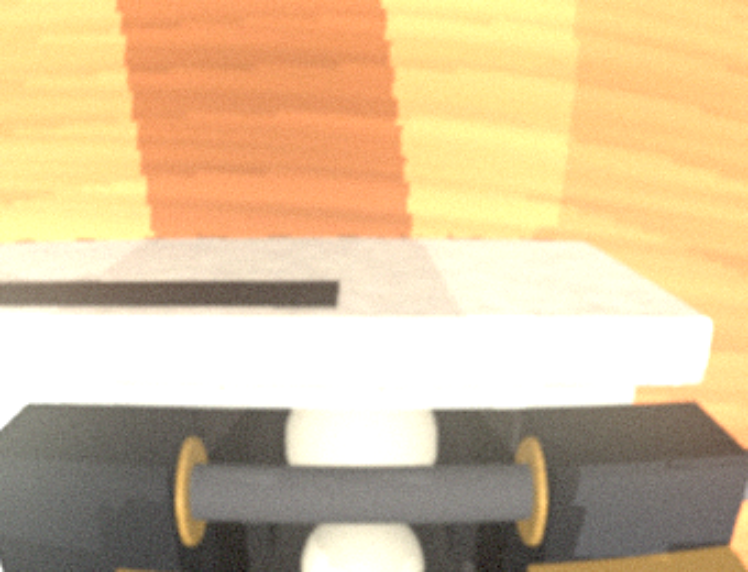

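The held sphere is clear of the front wall; its rim is visible below the white panel at about (370,400), and the first sphere is behind at (362,555). Lowering.

>>> {"op": "drive_tool", "data": {"offset": [[0.006, -0.001, 0], [0.011, -0.001, 0], [0.015, -0.001, 0], [0.018, -0.001, 0], [0.019, -0.001, 0], [0.02, -0.001, 0], [0.02, -0.001, 0]], "angular": [[0, 0, -0.002], [0, 0, -0.002], [0, 0, -0.002], [0, 0, -0.002], [0, 0, -0.002], [0, 0, -0.002], [0, 0, -0.002]]}}

```text
time_s: 15.5
tool_pos: [0.4878, 0.0862, 0.0383]
tool_rot: [128.4, 90.0, -136.6]
force: [0.4, 0.2, -0.3]
grip_width: 0.0369
```

>>> {"op": "drive_tool", "data": {"offset": [[0.001, 0, 0], [0.001, 0, 0], [0.001, 0, 0]], "angular": [[0, 0, 0], [0, 0, 0], [0, 0, 0]]}}

```text
time_s: 15.88
tool_pos: [0.4878, 0.0862, 0.0374]
tool_rot: [129.7, 90.0, -135.3]
force: [-0.1, 0.8, -0.4]
grip_width: 0.037
```

>>> {"op": "drive_tool", "data": {"offset": [[0.001, 0, 0], [0.001, 0, 0], [0.001, 0, 0]], "angular": [[0, 0, 0], [0, 0, 0], [0, 0, 0]]}}

```text
time_s: 16.25
tool_pos: [0.4882, 0.0862, 0.0367]
tool_rot: [-157.2, 90.0, -62.2]
force: [-0.5, 0.0, 3.9]
grip_width: 0.0374
```

Contact felt (about 4 N). Release and rise.

>>> {"op": "drive_tool", "data": {"offset": [[0, 0, 0], [0, 0, 0], [0, 0, 0], [0, 0, 0], [0, 0, 0]], "angular": [[0, 0, 0], [0, 0, 0], [0, 0, 0], [0, 0, 0], [0, 0, 0]], "fingers": -0.2}}

```text
time_s: 16.88
tool_pos: [0.4881, 0.0862, 0.0366]
tool_rot: [-178.8, 90.0, -83.8]
force: [0.4, -0.0, -0.1]
grip_width: 0.0522
```

>>> {"op": "drive_tool", "data": {"offset": [[-0.02, 0, 0], [-0.06, 0, 0], [-0.11, 0, 0], [-0.14, 0, 0], [-0.14, 0, 0]], "angular": [[0, 0, 0], [0, 0, 0], [0, 0, 0], [0, 0, 0], [0, 0, 0]]}}

```text
time_s: 17.5
tool_pos: [0.4899, 0.0867, 0.1793]
tool_rot: [-79.0, 89.7, 16.0]
force: [-0.4, 0.6, -0.1]
grip_width: 0.0521
```

```bash
python3 - <<'E'
from h import *
move((.547,.3253,.16),zdir=ZD);move((.547,.3253,.04),zdir=ZD)
E
```

```text
t 17.5 tcp [0.4899 0.0867 0.1793] off [ 0.02   -0.0776  0.2327] rot [0.0001 0.0011 0.0054] deg 0.3 dist 0.246 q7 82.3
t 17.5 tcp [0.4899 0.0867 0.1793] off [ 0.14   -0.0769  0.2326] rot [0.0001 0.0011 0.0054] deg 0.3 dist 0.282 q7 82.3
```

>>> {"op": "drive_tool", "data": {"offset": [[0.0, -0.015, 0.05], [0.0, -0.03, 0.1], [0.005, -0.05, 0.15], [0.01, -0.065, 0.2], [0.02, -0.0775, 0.233], [0.06, -0.0775, 0.233], [0.1, -0.077, 0.2325], [0.125, -0.077, 0.2325], [0.136, -0.077, 0.2325], [0.136, -0.077, 0.2325]], "angular": [[0, 0, 0], [0, 0, 0], [0, 0, 0], [0, 0, 0], [0, 0.001, 0.004], [0, 0.001, 0.004], [0, 0.001, 0.004], [0, 0.001, 0.004], [0, 0.001, 0.004], [0, 0.001, 0.004]], "fingers": -0.8}}

```text
time_s: 18.75
tool_pos: [0.5463, 0.3248, 0.0428]
tool_rot: [152.3, 89.9, -112.7]
force: [-0.0, -0.1, -0.1]
grip_width: 0.0782
```

```bash
python3 - <<'E'
from h import *
c=cam('wrist'); save(c,'w9',(100,80,560,380),1.7)
move((.547,.3253,.0375),zdir=ZD)
E
```

```text
t 18.8 tcp [0.5472 0.3252 0.0441] off [0.0066 0.0002 0.0001] rot [-0.0001  0.      0.0014] deg 0.1 dist 0.007 q7 64.9
```

View pics/w9.png

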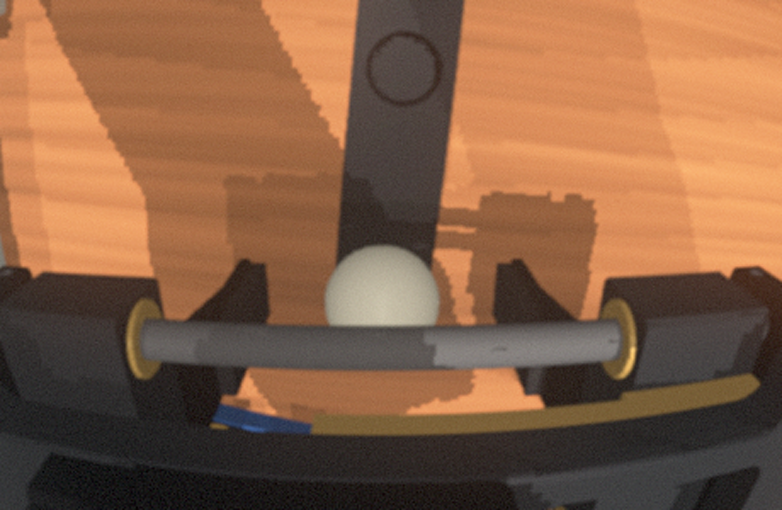

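Third sphere centred at crop (382,298). Lower 3 mm and grip.

>>> {"op": "drive_tool", "data": {"offset": [[0.003, 0, 0], [0.003, 0, 0], [0.003, 0, 0]], "angular": [[0, 0, 0], [0, 0, 0], [0, 0, 0]]}}

```text
time_s: 19.18
tool_pos: [0.5474, 0.3255, 0.0416]
tool_rot: [-76.4, 89.9, 18.6]
force: [-0.3, -0.5, 0.2]
grip_width: 0.0784
```

>>> {"op": "drive_tool", "data": {"offset": [[0, 0, 0], [0, 0, 0], [0, 0, 0], [0, 0, 0], [0, 0, 0], [0, 0, 0]], "angular": [[0, 0, 0], [0, 0, 0], [0, 0, 0], [0, 0, 0], [0, 0, 0], [0, 0, 0]], "fingers": 1}}

```text
time_s: 19.92
tool_pos: [0.5475, 0.3252, 0.0417]
tool_rot: [-81.9, 89.9, 13.1]
force: [0.6, -0.1, 0.6]
grip_width: 0.0367
```

>>> {"op": "drive_tool", "data": {"offset": [[-0.02, 0, 0], [-0.06, 0, 0], [-0.11, 0, 0], [-0.15, 0, 0], [-0.15, 0, 0], [-0.15, 0, 0]], "angular": [[0, 0, 0], [0, 0, 0], [0, 0, 0], [0, 0, 0], [0, 0, 0], [0, 0, 0]]}}

```text
time_s: 20.68
tool_pos: [0.5469, 0.3251, 0.1921]
tool_rot: [-75.4, 89.9, 19.6]
force: [-0.4, 0.8, -1.1]
grip_width: 0.0371
```

```bash
python3 - <<'E'
from h import *
print(telemetry.get_obs()['grip_width'])
x=np.array([*(cab(1,0)-cab(0,0))*np.sin(.09),-np.cos(.09)])
move((*cab(-.042,.058),.19),x=x,zdir=ZD)
move((*cab(-.042,.058),.06),x=x,zdir=ZD)
E
```

```text
0.03713567064832133
t 20.68 tcp [0.5469 0.3251 0.1921] off [ 0.002  -0.0168 -0.2329] rot [-0.0001  0.0006 -0.0877] deg 5.0 dist 0.233 q7 64.0
t 20.68 tcp [0.5469 0.3251 0.1921] off [ 0.132  -0.0165 -0.2329] rot [-0.0001  0.0006 -0.0877] deg 5.0 dist 0.268 q7 64.0
```

>>> {"op": "drive_tool", "data": {"offset": [[0, 0, -0.05], [0, -0.005, -0.1], [0, -0.01, -0.15], [0, -0.015, -0.2], [0, -0.0165, -0.233], [0.03, -0.0165, -0.233], [0.07, -0.0165, -0.233], [0.1, -0.0165, -0.233], [0.12, -0.0165, -0.233], [0.12, -0.0165, -0.233]], "angular": [[0, 0, 0], [0, 0, -0.03], [0, 0, -0.06], [0, 0, -0.088], [0, 0, -0.088], [0, 0, -0.088], [0, 0, -0.088], [0, 0, -0.088], [0, 0, -0.088], [0, 0, -0.088]]}}

```text
time_s: 21.92
tool_pos: [0.5812, 0.0939, 0.0688]
tool_rot: [-90.5, 85.2, 4.5]
force: [0.2, 0.5, -1.0]
grip_width: 0.0372
```

```bash
python3 - <<'E'
from h import *
c=cam('wrist'); im=cv2.convertScaleAbs(c[0][60:320,160:500,::-1],alpha=1.8); cv2.imwrite('pics/w10.png',cv2.resize(im,None,fx=2.2,fy=2.2))
x=np.array([*(cab(1,0)-cab(0,0))*np.sin(.09),-np.cos(.09)])
move((*cab(-.042,.058),.044),x=x,zdir=ZD)
s=cam('scene'); save(s,'s10',(250,60,480,230),3.3)
E
```

```text
t 21.98 tcp [0.5826 0.0942 0.0705] off [0.0266 0.001  0.0003] rot [-0.0001 -0.0002 -0.0031] deg 0.2 dist 0.027 q7 86.7
```

View pics/w10.png

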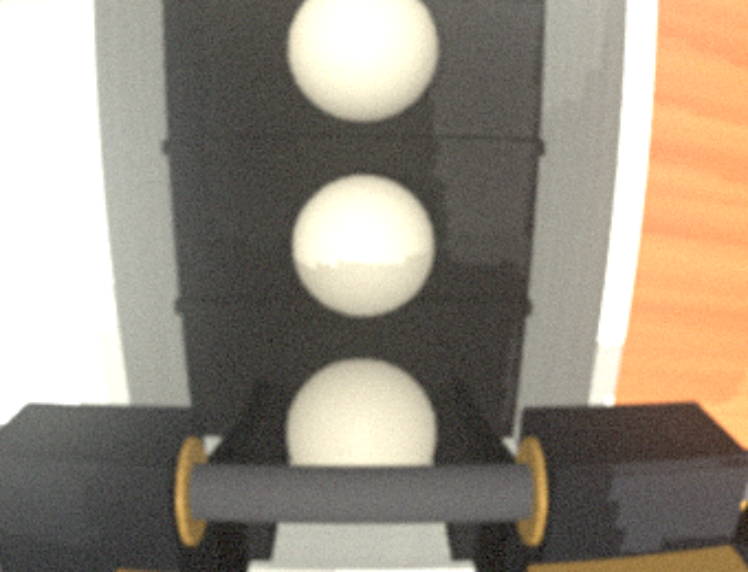

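View pics/s10.png

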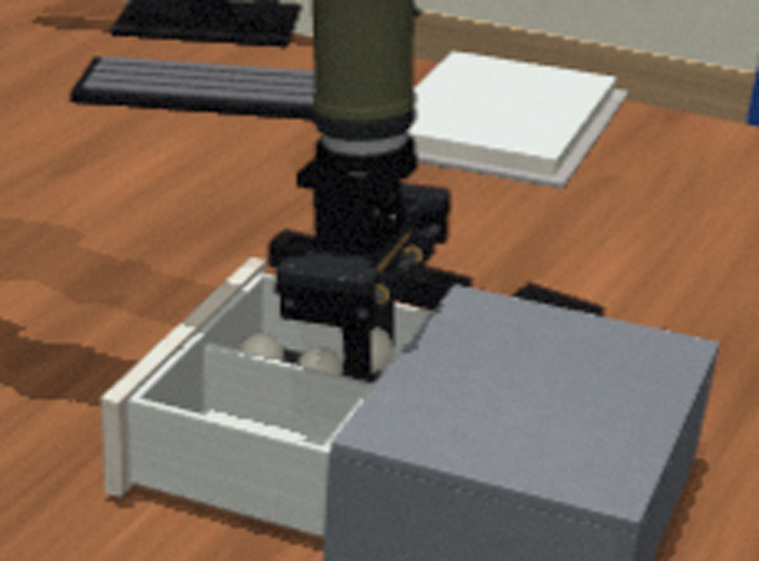

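The two placed spheres sit in the near and middle hollows at crop (362,45) and (362,245), with ribs at y≈140 and 305. The held sphere is beyond the second rib, and the gripper body clears the cabinet in the scene view. Lowering slowly.

>>> {"op": "drive_tool", "data": {"offset": [[0.007, 0.001, 0], [0.014, 0.001, 0], [0.02, 0.001, 0], [0.024, 0.001, 0], [0.026, 0.001, 0], [0.027, 0.001, 0], [0.027, 0.001, 0]], "angular": [[0, 0, -0.003], [0, 0, -0.003], [0, 0, -0.003], [0, 0, -0.003], [0, 0, -0.003], [0, 0, -0.003], [0, 0, -0.003]]}}

```text
time_s: 22.9
tool_pos: [0.5852, 0.0946, 0.0449]
tool_rot: [-89.8, 84.7, 5.2]
force: [0.9, 0.6, -0.7]
grip_width: 0.0375
```

>>> {"op": "drive_tool", "data": {"offset": [[0.001, 0, 0], [0.002, 0, 0], [0.002, 0, 0]], "angular": [[0, 0, 0], [0, 0, 0], [0, 0, 0]]}}

```text
time_s: 23.28
tool_pos: [0.5852, 0.0946, 0.0428]
tool_rot: [-89.8, 84.7, 5.2]
force: [-0.8, 1.0, 0.1]
grip_width: 0.037
```

>>> {"op": "drive_tool", "data": {"offset": [[0.001, 0, 0], [0.001, 0, 0], [0.001, 0, 0]], "angular": [[0, 0, 0], [0, 0, 0], [0, 0, 0]]}}

```text
time_s: 23.65
tool_pos: [0.5854, 0.0946, 0.0418]
tool_rot: [-89.8, 84.7, 5.2]
force: [-0.2, -0.4, -0.4]
grip_width: 0.0373
```

>>> {"op": "drive_tool", "data": {"offset": [[0.001, 0, 0], [0.001, 0, 0], [0.001, 0, 0]], "angular": [[0, 0, 0], [0, 0, 0], [0, 0, 0]]}}

```text
time_s: 24.02
tool_pos: [0.5854, 0.0946, 0.0408]
tool_rot: [-89.8, 84.7, 5.2]
force: [0.4, 0.5, -0.5]
grip_width: 0.0374
```

>>> {"op": "drive_tool", "data": {"offset": [[0.001, 0, 0], [0.001, 0, 0], [0.001, 0, 0]], "angular": [[0, 0, 0], [0, 0, 0], [0, 0, 0]]}}

```text
time_s: 24.4
tool_pos: [0.586, 0.0947, 0.0404]
tool_rot: [-89.7, 84.6, 5.3]
force: [-1.0, 0.1, 4.1]
grip_width: 0.037
```

Contact. Release and rise (along the tool axis, away from the cabinet).

>>> {"op": "drive_tool", "data": {"offset": [[0, 0, 0], [0, 0, 0], [0, 0, 0], [0, 0, 0], [0, 0, 0]], "angular": [[0, 0, 0], [0, 0, 0], [0, 0, 0], [0, 0, 0], [0, 0, 0]], "fingers": -0.2}}

```text
time_s: 25.02
tool_pos: [0.5859, 0.0946, 0.0402]
tool_rot: [-89.8, 84.7, 5.2]
force: [-0.5, -0.7, -0.6]
grip_width: 0.0518
```

>>> {"op": "drive_tool", "data": {"offset": [[-0.02, 0, 0], [-0.06, 0, 0], [-0.11, 0, 0], [-0.16, 0, 0], [-0.18, 0, 0], [-0.18, 0, 0]], "angular": [[0, 0, 0], [0, 0, 0], [0, 0, 0], [0, 0, 0.04], [0, 0, 0.09], [0, 0, 0.09]]}}

```text
time_s: 25.78
tool_pos: [0.5708, 0.0933, 0.2211]
tool_rot: [-83.3, 89.6, 11.7]
force: [-0.2, 0.7, -1.5]
grip_width: 0.0519
```

```bash
python3 - <<'E'
from h import *
c=cam('wrist'); save(c,'w11',(120,20,540,300),1.9); t=cam('top'); save(t,'t11',(340,150,500,310),4)
b=t[0].astype(int); m=(b.max(2)<70); m[:, :360]=0
for ce,st in blobs(m,40,600,(365,180,455,270)): print(ce.round(1),st, onz(t,*ce,.02).round(4))
move((.60,-.15,.25),zdir=ZD)
E
```

```text
[421.3 204.5] [417 197  12  18  88] [ 0.5057 -0.3563  0.02  ]
[425.8 237.9] [422 231  12  17  64] [ 0.4116 -0.3519  0.02  ]
[394.2 241.7] [390 235  12  17  49] [ 0.412  -0.2643  0.02  ]
t 25.88 tcp [0.5687 0.093  0.2182] off [-0.0318 -0.0101 -0.2448] rot [-0.0002  0.0001  0.0023] deg 0.1 dist 0.247 q7 85.5
```

View pics/w11.png

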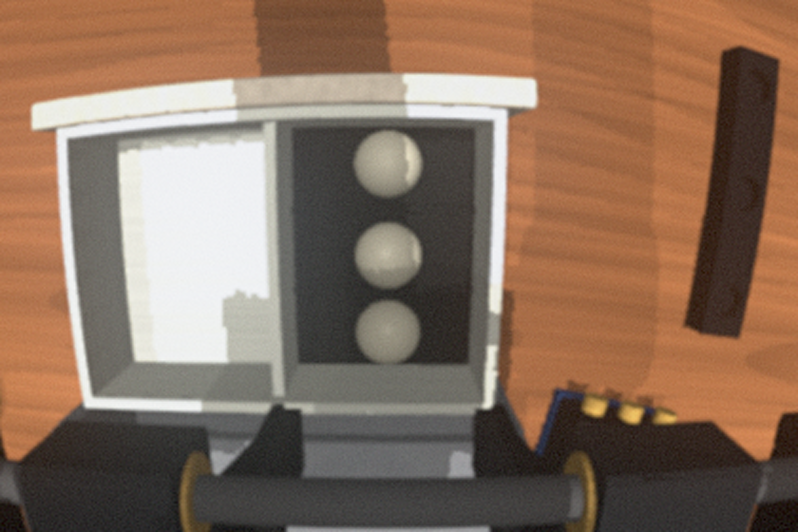

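View pics/t11.png

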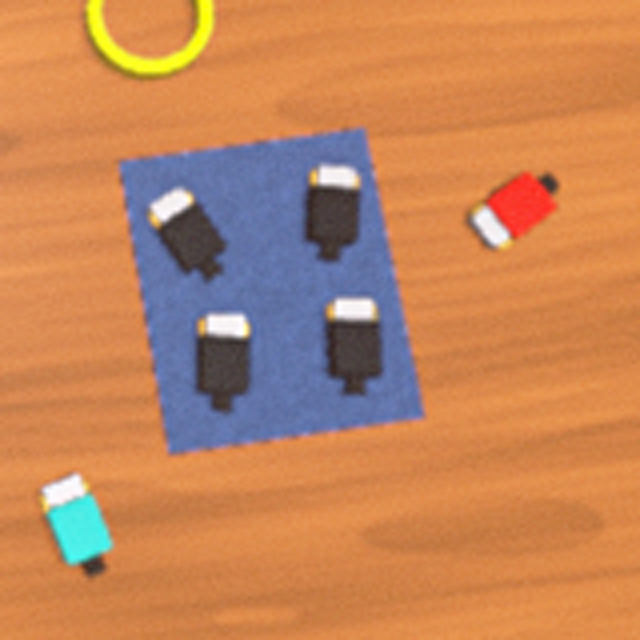

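All three spheres are in the padded bay at crop (388,163), (388,255) and (388,330), and the stand is empty. The four black plugs are still on the mat at top-crop (190,235), (333,212), (222,360), (354,345). Now over the mat.

```bash
python3 - <<'E'
from h import *
c=cam('wrist'); f=lambda x,y:(120+x/1.9,20+y/1.9)
for n,p,z in [('inNL',(69,138),.085),('inFL',(92,400),.085),('divN',(266,123),.085),('divF',(273,403),.085),('flFL',(134,362),.018),('flFR',(272,362),.018),('flNL',(118,143),.018),('sp0',(388,163),.04),('sp1',(388,255),.04),('sp2',(388,330),.04)]: print(n,tocab(onz(c,*f(*p),z)).round(4))
move((.54,-.30,.22),zdir=ZD)
E
```

```text
inNL [-0.1635 -0.1101]
inFL [-0.0164 -0.1121]
divN [-0.1615 -0.0009]
divF [-0.0172 -0.0032]
flFL [-0.0171 -0.1133]
flFR [-0.0178 -0.0162]
flNL [-0.1624 -0.1124]
sp0 [-0.1412  0.0581]
sp1 [-0.0891  0.0581]
sp2 [-0.045   0.0581]
t 25.93 tcp [0.5683 0.0929 0.2177] off [-0.0023  0.0623 -0.389 ] rot [-0.0002 -0.0001  0.001 ] deg 0.1 dist 0.394 q7 85.5
```

>>> {"op": "drive_tool", "data": {"offset": [[0, 0.01, -0.05], [0, 0.02, -0.1], [0, 0.03, -0.15], [0, 0.04, -0.2], [0, 0.05, -0.25], [0, 0.06, -0.3], [0, 0.062, -0.35], [0, 0.062, -0.389], [0, 0.062, -0.389], [0, 0.062, -0.389]], "angular": [[0, 0, 0], [0, 0, 0], [0, 0, 0], [0, 0, 0], [0, 0, 0], [0, 0, 0], [0, 0, 0], [0, 0, 0], [0, 0, 0], [0, 0, 0]], "fingers": -0.8}}

```text
time_s: 27.18
tool_pos: [0.5399, -0.2987, 0.2162]
tool_rot: [22.3, 89.9, 117.3]
force: [0.0, 0.8, -0.5]
grip_width: 0.0786
```

```bash
python3 - <<'E'
from h import *
c=cam('wrist'); save(c,'w12'); np.savez('w12.npz',p=c[0],W=c[2])
E
```

```text
(no output)
```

View pics/w12.png

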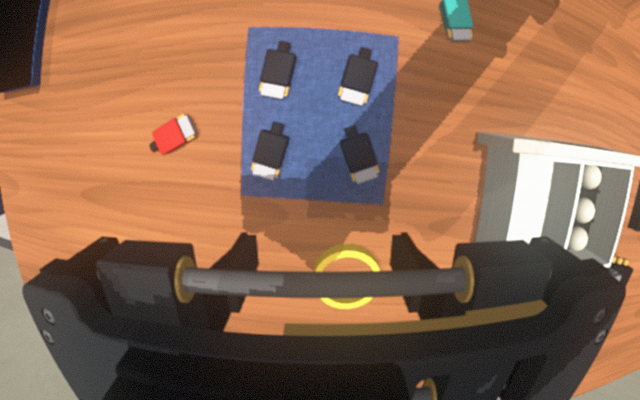

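```bash
cat >> h.py <<'E'
def plugs(c,roi,z=.021,lo=150,dbg=None):
    """black hoods (+nose direction) inside pixel roi; world rect via contour rays on plane z"""
    im=c[0].astype(int); r,g,b=im[:,:,0],im[:,:,1],im[:,:,2]
    x0,y0,x1,y1=roi; R0=np.zeros(im.shape[:2],bool); R0[y0:y1,x0:x1]=1
    k=(im.max(2)<75)&(b-r<22)&R0
    steel=(im.min(2)>85)&(im.max(2)-im.min(2)<50)&R0
    m=cv2.morphologyEx(k.astype(np.uint8),cv2.MORPH_OPEN,cv2.getStructuringElement(cv2.MORPH_ELLIPSE,(9,9)))
    cs,_=cv2.findContours(m,cv2.RETR_EXTERNAL,cv2.CHAIN_APPROX_NONE); out=[]
    for q in cs:
        if cv2.contourArea(q)<lo: continue
        P=np.array([onz(c,*p[0],z)[:2] for p in q],np.float32)*1000
        (cx,cy),(w,h),a=cv2.minAreaRect(P); M=cv2.moments(q); u,v=M['m10']/M['m00'],M['m01']/M['m00']
        bx=cv2.boxPoints(((cx,cy),(w,h),a)); e=[bx[1]-bx[0],bx[2]-bx[1]]; e=max(e,key=np.linalg.norm); ang=np.degrees(np.arctan2(e[1],e[0]))
        # nose
        ys,xs=np.nonzero(steel); d=np.hypot(xs-u,ys-v); s=d<45
        nd=None
        if s.sum()>10:
            n=onz(c,xs[s].mean(),ys[s].mean(),z)[:2]*1000-np.array([cx,cy]); nd=np.degrees(np.arctan2(n[1],n[0]))
        out.append((round(u),round(v),round(cx,1),round(cy,1),round(w,1),round(h,1),round(ang,1),None if nd is None else round(nd,1)))
    return out
E
python3 - <<'E'
from h import *
c=cam('wrist')
for z in(.012,.021):
  for p in plugs(c,(240,25,400,205),z): print(z,p)
E
```

```text
0.012 (357, 150, 500.6, -263.1, 50.7, 34.7, np.float32(24.3), np.float64(30.4))
0.021 (357, 150, 499.7, -264.2, 49.4, 33.9, np.float32(24.3), np.float64(30.4))
```

```bash
python3 - <<'E'
from h import *
c=cam('wrist')
for u,v in [(278,65),(270,146),(357,72),(357,150),(275,89),(265,170),(353,97),(300,110),(380,150)]: print(u,v,c[0][v-1:v+2,u-1:u+2].reshape(-1,3).mean(0).round())
save(c,'w13',(235,20,405,210),4)
E
```

```text
278 65 [82. 74. 76.]
270 146 [75. 68. 71.]
357 72 [76. 72. 76.]
357 150 [50. 47. 53.]
275 89 [249. 246. 246.]
265 170 [243. 238. 238.]
353 97 [248. 244. 245.]
300 110 [ 97. 116. 161.]
380 150 [ 76.  85. 114.]
```

View pics/w13.png

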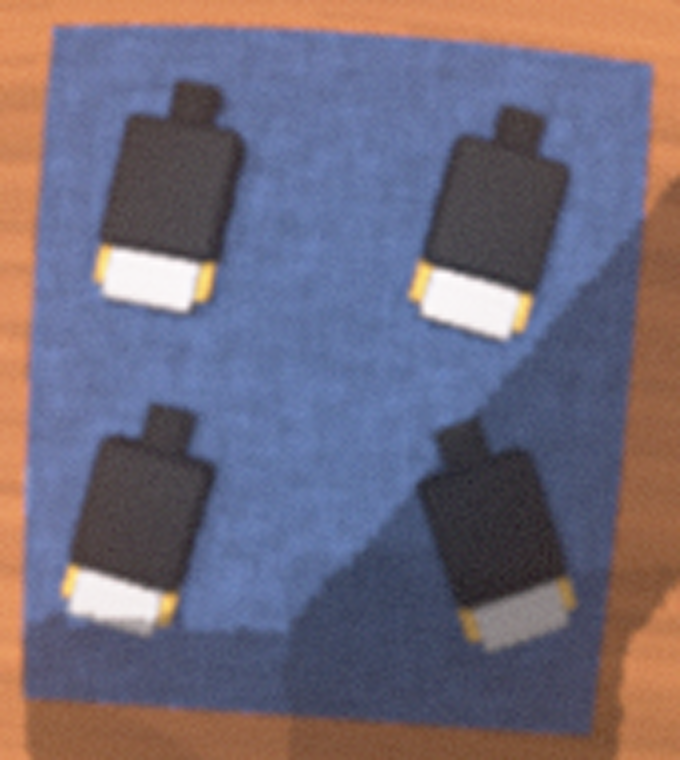

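```bash
sed -i 's/k=(im.max(2)<75)&(b-r<22)&R0/k=(im.max(2)<105)\&(b-r<17)\&R0/; s/(9,9)/(ks,ks)/; s/lo=150,dbg=None/lo=150,ks=15/; s/d<45/d<28/' h.py
python3 - <<'E'
from h import *
c=cam('wrist')
for z in(.012,.021):
  for p in plugs(c,(240,25,400,205),z): print(z,*p)
t=cam('top')
for p in plugs(t,(368,184,446,264),.021,30,5): print('top',*p)
E
```

```text
0.012 358 151 504.2 -261.2 44.9 34.5 22.8 24.2
0.012 270 147 508.3 -363.6 34.3 42.9 -12.2 -19.2
0.012 359 72 412.2 -268.8 33.3 42.1 -9.5 -10.4
0.012 278 66 412.0 -361.4 34.9 42.6 -8.7 -12.3
0.021 358 151 503.1 -262.3 43.8 33.7 22.8 24.2
0.021 270 147 507.2 -362.1 33.4 41.8 -12.2 -19.2
0.021 359 72 413.5 -269.7 32.4 41.1 -9.5 -10.4
0.021 278 66 413.3 -360.0 34.0 41.5 -8.7 -12.3
top 395 218 467.4 -268.4 87.2 241.7 -21.9 14.3
```

```bash
cat >> h.py <<'E'
def jaw(a): a=np.radians(a+90); return (np.cos(a),np.sin(a),0)
E
python3 - <<'E'
from h import *
t=cam('top'); print(onz(t,377,154,.02))
move((.503,-.262,.09),zdir=jaw(23.5))
E
```

```text
[ 0.66779372 -0.25583639  0.02      ]
t 27.48 tcp [ 0.5407 -0.2989  0.2177] off [0.1277 0.0344 0.04  ] rot [-3.214e-01  1.000e-04  1.400e-03] deg 18.4 dist 0.138 q7 128.6
```

>>> {"op": "drive_tool", "data": {"offset": [[0.03, 0.01, 0.01], [0.06, 0.02, 0.02], [0.09, 0.03, 0.035], [0.115, 0.0345, 0.04], [0.128, 0.0345, 0.04], [0.128, 0.0345, 0.04]], "angular": [[-0.1, 0, 0], [-0.2, 0, 0], [-0.3, 0, 0], [-0.32, 0, 0], [-0.32, 0, 0], [-0.32, 0, 0]], "fingers": -0.4, "squeeze": 25}}

```text
time_s: 28.22
tool_pos: [0.5028, -0.262, 0.0893]
tool_rot: [-64.9, 90.0, 48.5]
force: [-0.5, 0.1, 0.4]
grip_width: 0.0608
```

```bash
python3 - <<'E'
from h import *
c=cam('wrist'); save(c,'w14',(100,40,560,340),1.7)
move((.503,-.262,.013),zdir=jaw(23.5))
print([ (p.round(0)-[100,40])*1.7 for p in [proj(c,(.503,-.262,.023)),proj(c,(.503+.02*np.cos(.41),-.262+.02*np.sin(.41),.023)),proj(c,(.503-.02*np.cos(.41),-.262-.02*np.sin(.41),.023))]])
E
```

```text
t 28.27 tcp [ 0.5035 -0.2624  0.0902] off [0.0772 0.0004 0.0007] rot [-0.0017 -0.0009  0.0017] deg 0.1 dist 0.077 q7 145.4
[array([380.8, 302.6]), array([380.8, 343.4]), array([380.8, 258.4])]
```

View pics/w14.png

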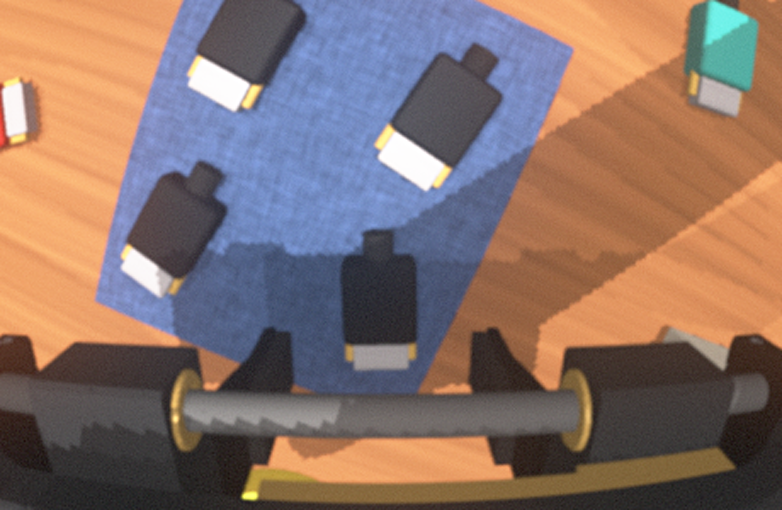

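The plug is aligned between the jaws (hood at crop (380,300)). Its hood edges at y≈257 and 343 match the 258 and 343 predicted from the other view at top height 23 mm, so the height holds. Descend and grip.

>>> {"op": "drive_tool", "data": {"offset": [[0.03, 0, 0.0005], [0.055, 0, 0.0005], [0.068, 0, 0.0005], [0.075, 0, 0.0005], [0.076, 0, 0.0005], [0.077, 0, 0.0005]], "angular": [[0, 0, 0], [0, 0, 0], [0, 0, 0], [0, 0, 0], [0, 0, 0], [0, 0, 0]]}}

```text
time_s: 29.02
tool_pos: [0.5042, -0.2623, 0.014]
tool_rot: [-124.6, 89.8, -11.2]
force: [-0.8, -0.3, 0.8]
grip_width: 0.0612
```

>>> {"op": "drive_tool", "data": {"offset": [[0, 0, 0], [0, 0, 0], [0, 0, 0], [0, 0, 0], [0, 0, 0]], "angular": [[0, 0, 0], [0, 0, 0], [0, 0, 0], [0, 0, 0], [0, 0, 0]], "fingers": 1}}

```text
time_s: 29.65
tool_pos: [0.5042, -0.2624, 0.0141]
tool_rot: [-123.7, 89.8, -10.3]
force: [-0.4, 0.3, 1.2]
grip_width: 0.0339
```

>>> {"op": "drive_tool", "data": {"offset": [[-0.02, 0, 0], [-0.06, 0, 0], [-0.11, 0, 0], [-0.15, 0, 0], [-0.16, 0, 0], [-0.16, 0, 0]], "angular": [[0, 0, 0], [0, 0, 0], [0, 0, 0], [0, 0, 0], [0, 0, 0], [0, 0, 0]]}}

```text
time_s: 30.4
tool_pos: [0.5037, -0.2623, 0.1747]
tool_rot: [-122.5, 89.7, -9.1]
force: [-0.3, 0.3, -1.1]
grip_width: 0.0336
```

```bash
python3 - <<'E'
from h import *
print(telemetry.get_obs()['grip_width'])
c=cam('wrist'); save(c,'w15',(100,40,560,340),1.7)
move((*cab(-.053,-.0605),.17),zdir=ZD)
E
```

```text
0.03362624071559459
t 30.45 tcp [ 0.5031 -0.2619  0.1735] off [ 0.0037 -0.1679  0.1862] rot [ 0.3211 -0.0007  0.0025] deg 18.4 dist 0.251 q7 143.1
```

View pics/w15.png

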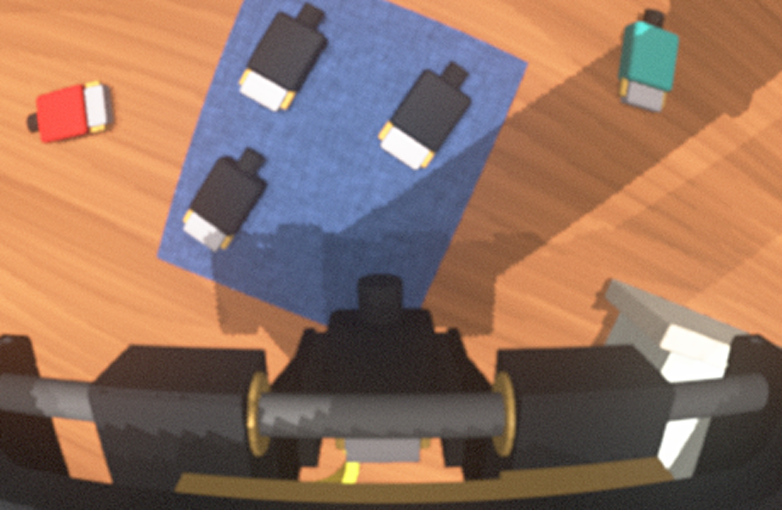

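Plug held, stub visible at crop (380,290). Carrying it to the far half of the bare bay.

>>> {"op": "drive_tool", "data": {"offset": [[0, -0.035, 0.04], [0, -0.07, 0.08], [0, -0.105, 0.12], [0, -0.14, 0.16], [0.0, -0.168, 0.186], [0.0, -0.168, 0.186], [0.05, -0.168, 0.186], [0.09, -0.168, 0.186], [0.11, -0.168, 0.186], [0.11, -0.168, 0.186]], "angular": [[0.08, 0, 0], [0.16, 0, 0], [0.24, 0, 0], [0.32, 0, 0], [0.321, 0, 0.002], [0.321, 0, 0.002], [0.321, 0, 0.002], [0.321, 0, 0.002], [0.321, 0, 0.002], [0.321, 0, 0.002]]}}

```text
time_s: 31.7
tool_pos: [0.5807, -0.0259, 0.0606]
tool_rot: [102.3, 89.6, -162.8]
force: [-0.3, -0.6, 0.3]
grip_width: 0.0338
```

```bash
python3 - <<'E'
from h import *
c=cam('wrist'); save(c,'w16',(100,40,560,340),1.7)
move((*cab(-.053,-.0585),.031),zdir=ZD)
E
```

```text
t 31.75 tcp [ 0.5822 -0.0258  0.0623] off [ 0.0313 -0.0012  0.0033] rot [-0.0013 -0.0013 -0.0028] deg 0.2 dist 0.031 q7 101.0
```

View pics/w16.png

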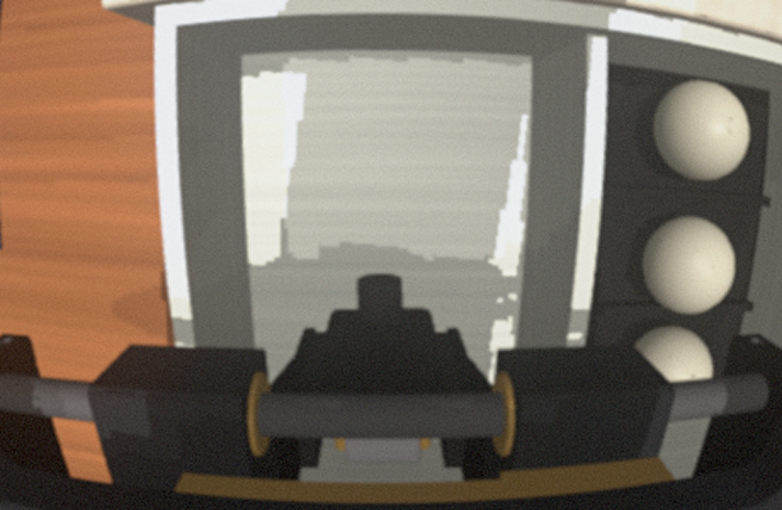

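The plug is centred over the bare bay (floor from x≈248 to 520, plug at 380). Lowering.

>>> {"op": "drive_tool", "data": {"offset": [[0.01, -0.001, 0.001], [0.02, -0.001, 0.001], [0.026, -0.001, 0.001], [0.03, -0.001, 0.001], [0.031, -0.001, 0.001], [0.032, -0.001, 0.001]], "angular": [[0, 0, -0.002], [0, 0, -0.002], [0, 0, -0.002], [0, 0, -0.002], [0, 0, -0.002], [0, 0, -0.002]]}}

```text
time_s: 32.5
tool_pos: [0.5833, -0.0247, 0.0305]
tool_rot: [167.1, 89.9, -97.9]
force: [0.4, -0.2, -0.8]
grip_width: 0.0336
```

>>> {"op": "drive_tool", "data": {"offset": [[0.001, 0, 0], [0.001, 0, 0], [0.001, 0, 0]], "angular": [[0, 0, 0], [0, 0, 0], [0, 0, 0]]}}

```text
time_s: 32.88
tool_pos: [0.5834, -0.0247, 0.0296]
tool_rot: [177.5, 89.9, -87.6]
force: [0.4, 0.7, -0.5]
grip_width: 0.0336
```

>>> {"op": "drive_tool", "data": {"offset": [[0.001, 0, 0], [0.001, 0, 0], [0.001, 0, 0]], "angular": [[0, 0, 0], [0, 0, 0], [0, 0, 0]]}}

```text
time_s: 33.25
tool_pos: [0.5837, -0.0247, 0.0291]
tool_rot: [-157.5, 89.9, -62.5]
force: [-1.2, 0.4, 4.4]
grip_width: 0.0336
```

>>> {"op": "drive_tool", "data": {"offset": [[0, 0, 0], [0, 0, 0], [0, 0, 0], [0, 0, 0]], "angular": [[0, 0, 0], [0, 0, 0], [0, 0, 0], [0, 0, 0]], "fingers": -0.05}}

```text
time_s: 33.75
tool_pos: [0.5835, -0.0247, 0.0289]
tool_rot: [-173.8, 89.9, -78.8]
force: [0.3, -0.3, -0.2]
grip_width: 0.0452
```

>>> {"op": "drive_tool", "data": {"offset": [[-0.02, 0, 0], [-0.06, 0, 0], [-0.11, 0, 0], [-0.16, 0, 0], [-0.19, 0, 0], [-0.19, 0, 0]], "angular": [[0, 0, 0], [0, 0, 0], [0, 0, 0], [0, 0, 0], [0, 0, 0], [0, 0, 0]]}}

```text
time_s: 34.5
tool_pos: [0.5854, -0.0248, 0.2235]
tool_rot: [-98.2, 89.6, -3.3]
force: [0.2, -0.7, -0.0]
grip_width: 0.0455
```

```bash
python3 - <<'E'
from h import *
c=cam('wrist'); save(c,'w17',(60,20,480,300),1.8); t=cam('top'); save(t,'t17',(340,150,500,310),4)
move((.49,-.33,.2),zdir=jaw(-10))
E
```

```text
t 34.6 tcp [ 0.5833 -0.0245  0.2194] off [ 0.0196  0.1192 -0.2963] rot [ 0.2604 -0.0009  0.001 ] deg 14.9 dist 0.32 q7 98.2
```

View pics/w17.png

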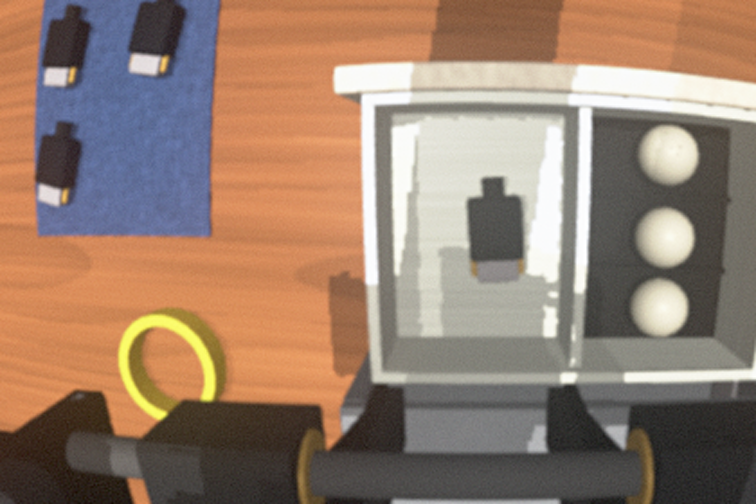

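View pics/t17.png

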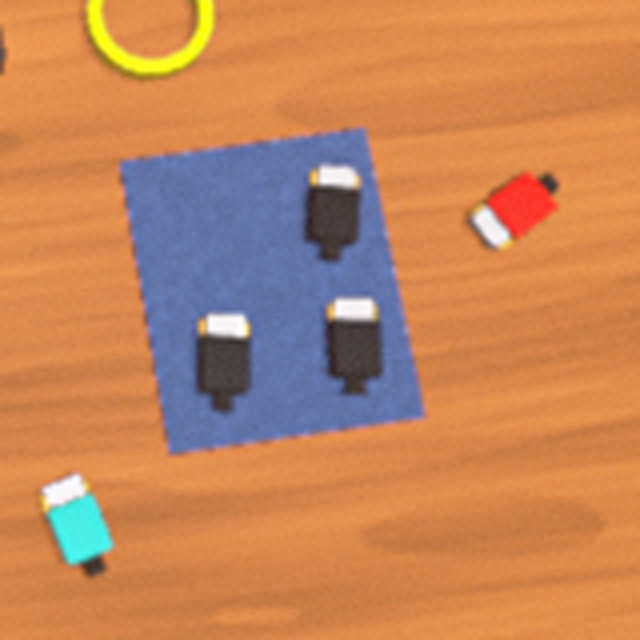

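```bash
python3 - <<'E'
from h import *
c=cam('wrist'); f=lambda x,y:(60+x/1.8,20+y/1.8)
print(tocab((.5835,-.0247)))
for n,p,z in [('stub',(493,178),.03),('hoodrear',(495,195),.038),('hoodfront',(498,260),.038),('nose',(498,282),.03),('flN',(450,113),.018),('flF',(450,338),.018),('rimN',(470,107),.085),('rimF',(470,380),.085)]: print(n,tocab(onz(c,*f(*p),z)).round(4))
E
```

```text
[-0.05278391 -0.06082151]
stub [-0.1228 -0.0498]
hoodrear [-0.1128 -0.0488]
hoodfront [-0.0733 -0.0468]
nose [-0.0578 -0.0463]
flN [-0.164  -0.0762]
flF [-0.017  -0.0776]
rimN [-0.161  -0.0632]
rimF [-0.0142 -0.0636]
```

The plug in the bay is not where it was released: hood at cab x≈-0.093, not -0.053, and 13 mm to the left. It was probably the announced knock; it is still in the bay. I'll shift it back to the far end so the rest fit.

```bash
python3 - <<'E'
from h import *
move((*cab(-.093,-.0478),.12),zdir=ZD)
E
```

```text
t 34.65 tcp [ 0.5828 -0.0245  0.2183] off [0.0983 0.0395 0.0128] rot [-0.0013 -0.0011 -0.0011] deg 0.1 dist 0.107 q7 98.2
```

>>> {"op": "drive_tool", "data": {"offset": [[0.03, 0.02, 0.006], [0.06, 0.0395, 0.013], [0.085, 0.0395, 0.013], [0.098, 0.0395, 0.013], [0.098, 0.0395, 0.013]], "angular": [[0, 0, 0], [0, 0, 0], [0, 0, 0], [0, 0, 0], [0, 0, 0]]}}

```text
time_s: 35.28
tool_pos: [0.5414, -0.0152, 0.119]
tool_rot: [110.4, 89.8, -154.7]
force: [-0.4, -0.2, 0.0]
grip_width: 0.0458
```

```bash
python3 - <<'E'
from h import *
c=cam('wrist'); save(c,'w18',(100,40,560,340),1.7)
move((*cab(-.093,-.0478),.029),zdir=ZD)
E
```

```text
t 35.33 tcp [ 0.5423 -0.0152  0.1202] off [ 0.0912 -0.0002  0.0001] rot [-0.0016 -0.0014 -0.0018] deg 0.2 dist 0.091 q7 97.2
```

View pics/w18.png

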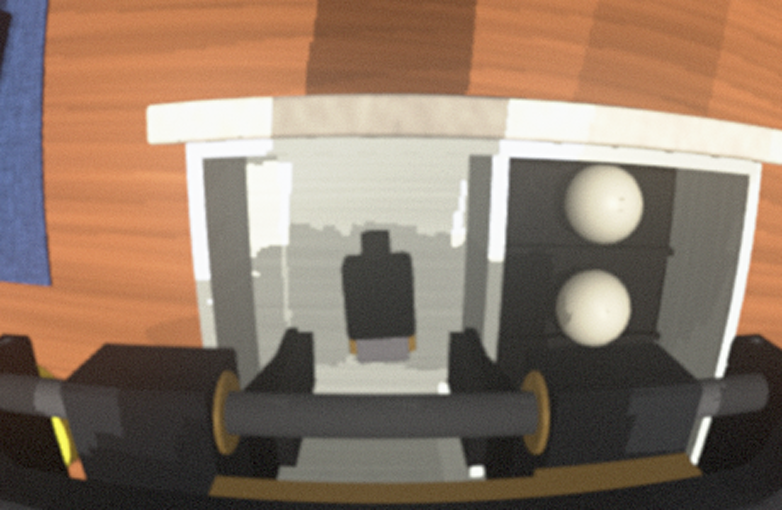

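>>> {"op": "drive_tool", "data": {"offset": [[0.03, 0, 0], [0.06, 0, 0], [0.08, 0, 0], [0.088, 0, 0], [0.09, 0, 0], [0.09, 0, 0]], "angular": [[0, 0, 0], [0, 0, 0], [0, 0, 0], [0, 0, 0], [0, 0, 0], [0, 0, 0]]}}

```text
time_s: 36.08
tool_pos: [0.543, -0.0154, 0.0311]
tool_rot: [175.9, 89.9, -89.2]
force: [0.6, 0.3, 0.4]
grip_width: 0.0456
```

>>> {"op": "drive_tool", "data": {"offset": [[0, 0, 0], [0, 0, 0], [0, 0, 0], [0, 0, 0], [-0.006, 0, 0], [-0.012, 0, 0], [-0.012, 0, 0]], "angular": [[0, 0, 0], [0, 0, 0], [0, 0, 0], [0, 0, 0], [0, 0, 0], [0, 0, 0], [0, 0, 0]], "fingers": 1}}

```text
time_s: 36.95
tool_pos: [0.5433, -0.0153, 0.0436]
tool_rot: [-154.1, 89.9, -59.2]
force: [0.3, -0.2, -1.1]
grip_width: 0.0342
```

```bash
python3 - <<'E'
from h import *
print(telemetry.get_obs()['grip_width'])
move((*cab(-.053,-.0585),.029),zdir=ZD)
E
```

```text
0.034224426598427525
t 36.95 tcp [ 0.5433 -0.0153  0.0436] off [ 0.0146 -0.039  -0.0105] rot [-0.0015 -0.0013  0.0007] deg 0.1 dist 0.043 q7 99.3
```

>>> {"op": "drive_tool", "data": {"offset": [[0, -0.02, -0.005], [0, -0.039, -0.0105], [0.006, -0.039, -0.0105], [0.01, -0.039, -0.0105], [0.012, -0.039, -0.0105], [0.013, -0.039, -0.0105]], "angular": [[0, 0, 0], [0, 0, 0], [0, 0, 0], [0, 0, 0], [0, 0, 0], [0, 0, 0]]}}

```text
time_s: 37.7
tool_pos: [0.5834, -0.0222, 0.0318]
tool_rot: [-111.2, 89.9, -16.3]
force: [-1.4, 0.5, 10.7]
grip_width: 0.0337
```

>>> {"op": "drive_tool", "data": {"offset": [[0, 0, 0], [0, 0, 0], [0, 0, 0], [0, 0, 0]], "angular": [[0, 0, 0], [0, 0, 0], [0, 0, 0], [0, 0, 0]], "fingers": -0.05}}

```text
time_s: 38.2
tool_pos: [0.5831, -0.0221, 0.0316]
tool_rot: [-115.9, 89.9, -21.0]
force: [-0.9, 0.5, 0.2]
grip_width: 0.0452
```

>>> {"op": "drive_tool", "data": {"offset": [[-0.02, 0, 0], [-0.06, 0, 0], [-0.11, 0, 0], [-0.16, 0, 0], [-0.19, 0, 0], [-0.19, 0, 0]], "angular": [[0, 0, 0], [0, 0, 0], [0, 0, 0], [0, 0, 0], [0, 0, 0], [0, 0, 0]]}}

```text
time_s: 38.95
tool_pos: [0.5847, -0.0223, 0.2261]
tool_rot: [-94.0, 89.5, 0.9]
force: [-0.7, -0.8, -1.0]
grip_width: 0.0457
```

```bash
python3 - <<'E'
from h import *
c=cam('wrist'); save(c,'w19',(60,20,480,300),1.8); t=cam('top'); save(t,'t19',(340,150,500,310),4)
move((.49,-.33,.2),zdir=jaw(-10))
E
```

```text
t 39.05 tcp [ 0.5827 -0.0221  0.2221] off [ 0.022   0.1187 -0.2989] rot [ 0.2602 -0.0003  0.0023] deg 14.9 dist 0.322 q7 97.9
```

View pics/w19.png

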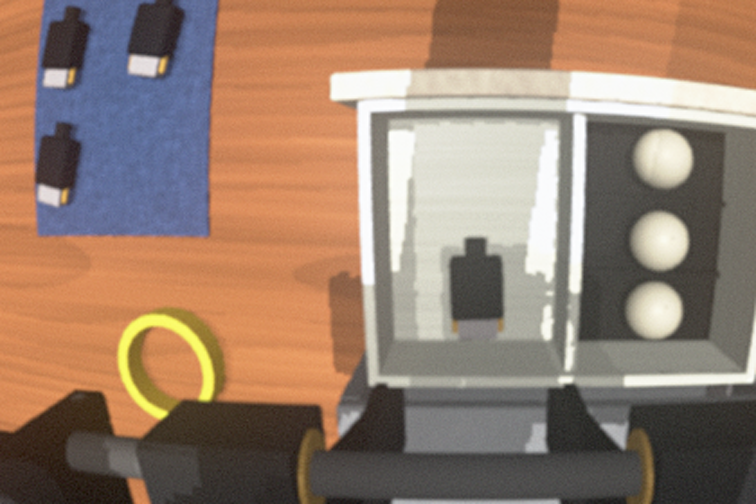

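View pics/t19.png

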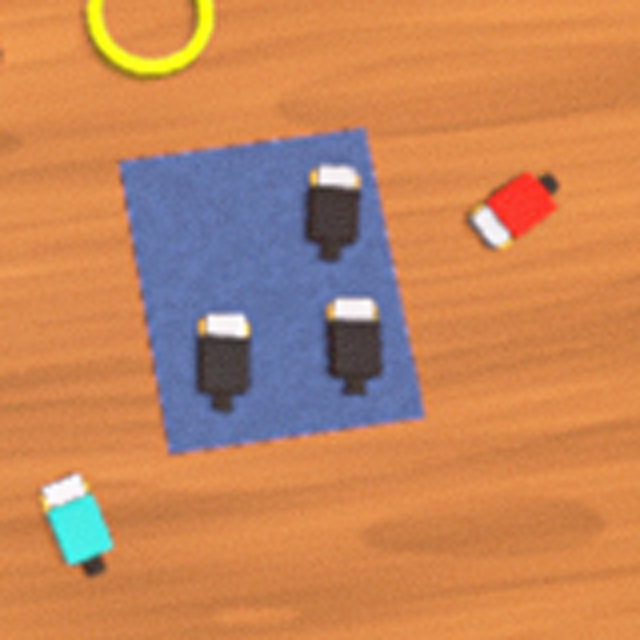

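The first plug is now at the far end of the bare bay, hood at crop (477,285). The mat still holds three black plugs, not moved. On to the next one.

>>> {"op": "drive_tool", "data": {"offset": [[0, 0.02, -0.05], [0, 0.04, -0.1], [0, 0.06, -0.15], [0, 0.08, -0.2], [0.01, 0.1, -0.25], [0.02, 0.118, -0.299], [0.022, 0.1185, -0.299], [0.022, 0.1185, -0.299]], "angular": [[0.05, 0, 0], [0.1, 0, 0], [0.15, 0, 0], [0.2, 0, 0], [0.26, 0, 0], [0.26, 0, 0], [0.26, 0, 0.002], [0.26, 0, 0.002]], "fingers": -0.4}}

```text
time_s: 40.05
tool_pos: [0.4897, -0.3292, 0.1985]
tool_rot: [65.8, 89.9, 145.8]
force: [0.2, -0.3, -0.1]
grip_width: 0.0611
```

```bash
python3 - <<'E'
from h import *
c=cam('wrist'); save(c,'w20')
for z in(.012,.021):
  for p in plugs(c,(200,5,470,225),z): print(z,*p)
E
```

```text
0.012 297 203 508.2 -363.1 33.7 46.0 -12.2 -93.4
0.012 283 121 412.6 -361.5 34.3 43.1 -10.6 -13.5
0.012 366 106 412.7 -268.4 34.1 44.3 -9.6 -6.4
0.021 297 203 505.7 -361.9 32.8 44.8 -12.2 -93.4
0.021 283 121 412.6 -360.3 33.3 42.0 -10.6 -13.5
0.021 366 106 412.7 -269.7 33.2 43.1 -9.6 -6.4
```

View pics/w20.png

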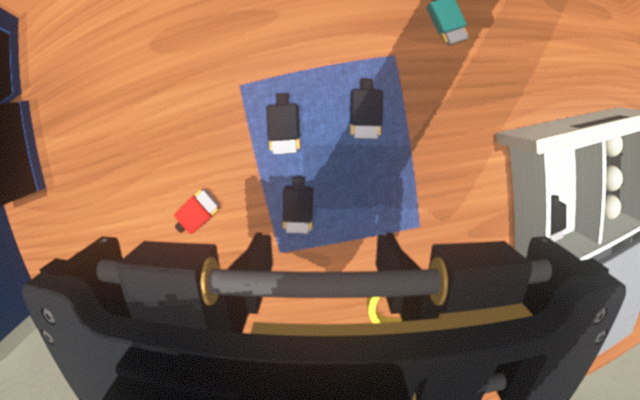

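```bash
python3 - <<'E'
from h import *
move((.413,-.2695,.08),zdir=jaw(-9.6))
E
```

```text
t 40.1 tcp [ 0.4904 -0.3285  0.199 ] off [0.1191 0.0863 0.0447] rot [-0.0052  0.001  -0.0014] deg 0.3 dist 0.154 q7 118.2
```

>>> {"op": "drive_tool", "data": {"offset": [[0.02, 0.03, 0.015], [0.05, 0.06, 0.03], [0.08, 0.0865, 0.0445], [0.105, 0.0865, 0.0445], [0.118, 0.0865, 0.0445], [0.118, 0.0865, 0.0445]], "angular": [[-0.005, 0, 0], [-0.005, 0, 0], [-0.005, 0, 0], [-0.005, 0, 0], [-0.005, 0, 0], [-0.005, 0, 0]]}}

```text
time_s: 40.85
tool_pos: [0.4129, -0.2689, 0.0807]
tool_rot: [69.9, 89.8, 150.3]
force: [0.1, -0.9, 0.0]
grip_width: 0.0607
```

```bash
python3 - <<'E'
from h import *
c=cam('wrist'); save(c,'w21',(100,40,560,340),1.7)
move((.413,-.2695,.013),zdir=jaw(-9.6))
d=np.array([np.cos(np.radians(-9.6)),np.sin(np.radians(-9.6)),0])
print([ (proj(c,np.array((.413,-.2695,.023))+s*d).round(0)-[100,40])*1.7 for s in (0,.02,-.02)])
E
```

```text
t 40.9 tcp [ 0.4134 -0.2695  0.0815] off [ 0.0685  0.0003 -0.0001] rot [ 0.0008  0.0006 -0.0013] deg 0.1 dist 0.068 q7 115.2
[array([379.1, 309.4]), array([379.1, 351.9]), array([379.1, 265.2])]
```

View pics/w21.png

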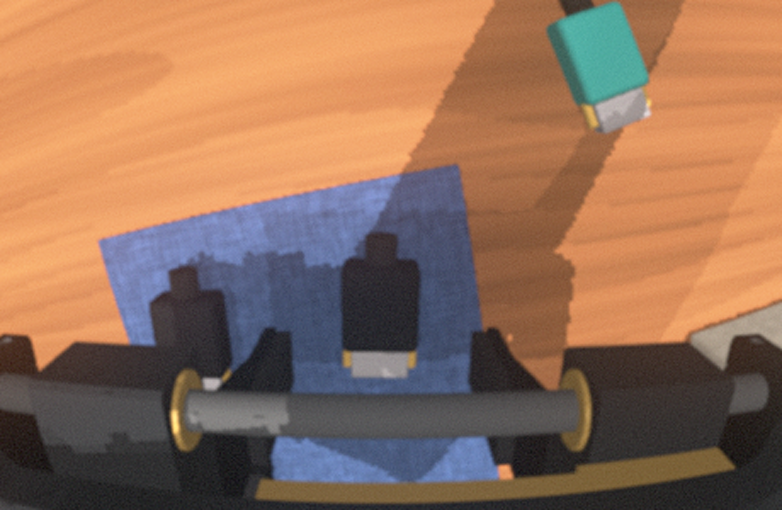

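Aligned: hood at crop (380,308), edges 262 and 350 against the predicted 265 and 352. Descend and grip.

>>> {"op": "drive_tool", "data": {"offset": [[0.025, 0, 0], [0.048, 0, 0], [0.06, 0, 0], [0.066, 0, 0], [0.068, 0, 0], [0.068, 0, 0]], "angular": [[0, 0, 0], [0, 0, 0], [0, 0, 0], [0, 0, 0], [0, 0, 0], [0, 0, 0]]}}

```text
time_s: 41.65
tool_pos: [0.4138, -0.2697, 0.014]
tool_rot: [41.3, 90.0, 121.8]
force: [-0.3, -0.5, 0.5]
grip_width: 0.0611
```

>>> {"op": "drive_tool", "data": {"offset": [[0, 0, 0], [0, 0, 0], [0, 0, 0], [0, 0, 0], [0, 0, 0]], "angular": [[0, 0, 0], [0, 0, 0], [0, 0, 0], [0, 0, 0], [0, 0, 0]], "fingers": 1}}

```text
time_s: 42.28
tool_pos: [0.4139, -0.2697, 0.0141]
tool_rot: [29.9, 90.0, 110.3]
force: [-0.2, -0.6, 1.4]
grip_width: 0.0335
```

>>> {"op": "drive_tool", "data": {"offset": [[-0.02, 0, 0], [-0.06, 0, 0], [-0.11, 0, 0], [-0.15, 0, 0], [-0.16, 0, 0], [-0.16, 0, 0]], "angular": [[0, 0, 0], [0, 0, 0], [0, 0, 0], [0, 0, 0], [0, 0, 0], [0, 0, 0]]}}

```text
time_s: 43.02
tool_pos: [0.4139, -0.2696, 0.1739]
tool_rot: [-0.8, 90.0, 79.6]
force: [0.3, 0.3, -1.4]
grip_width: 0.0338
```

```bash
python3 - <<'E'
from h import *
print(telemetry.get_obs()['grip_width'])
move((*cab(-.125,-.0585),.17),zdir=ZD)
E
```

```text
0.03377210212850964
t 43.02 tcp [ 0.4139 -0.2696  0.1739] off [ 0.0041 -0.0562  0.2538] rot [-2.539e-01  8.000e-04  1.000e-04] deg 14.5 dist 0.26 q7 111.3
```

>>> {"op": "drive_tool", "data": {"offset": [[0, -0.01, 0.05], [0, -0.02, 0.1], [0, -0.03, 0.15], [0, -0.045, 0.2], [0.0, -0.056, 0.254], [0.0, -0.056, 0.254], [0.05, -0.056, 0.254], [0.09, -0.056, 0.254], [0.11, -0.056, 0.254], [0.11, -0.056, 0.254]], "angular": [[-0.06, 0, 0], [-0.12, 0, 0], [-0.18, 0, 0], [-0.24, 0, 0], [-0.254, 0, 0], [-0.254, 0, 0], [-0.254, 0, 0], [-0.254, 0, 0], [-0.254, 0, 0], [-0.254, 0, 0]]}}

```text
time_s: 44.28
tool_pos: [0.5083, -0.0295, 0.0611]
tool_rot: [89.5, 89.6, -175.6]
force: [-0.4, -0.2, -0.5]
grip_width: 0.0336
```

```bash
python3 - <<'E'
from h import *
c=cam('wrist'); save(c,'w22',(100,40,560,340),1.7)
move((*cab(-.125,-.0585),.031),zdir=ZD)
f=lambda x,y:(100+x/1.7,40+y/1.7)
s=cam('scene'); save(s,'s22',(250,60,480,230),3.3)
E
```

```text
t 44.33 tcp [ 0.5097 -0.0294  0.0627] off [ 0.0316 -0.0018  0.0005] rot [-0.0012  0.0002 -0.0035] deg 0.2 dist 0.032 q7 99.2
```

View pics/w22.png

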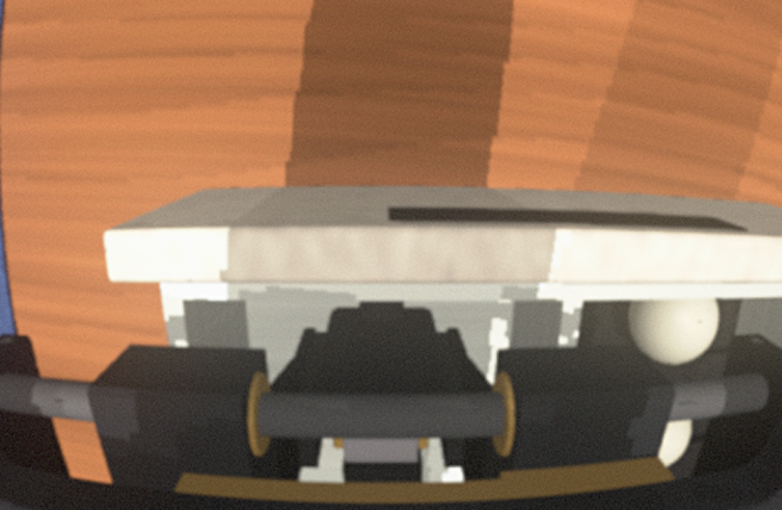

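View pics/s22.png

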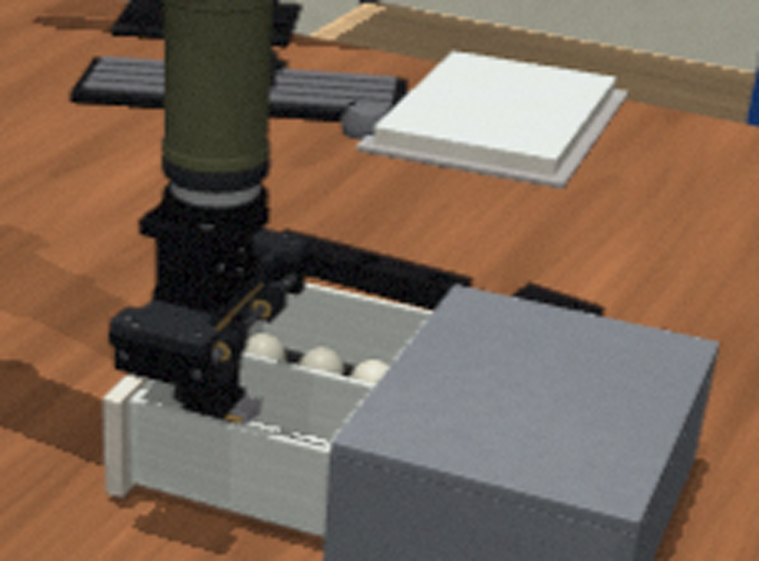

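Plug above the near half, stub at crop (380,303) just inside the near wall. I'll nudge 2 mm inward and lower.

>>> {"op": "drive_tool", "data": {"offset": [[0.005, -0.002, 0.0005], [0.014, -0.002, 0.0005], [0.022, -0.002, 0.0005], [0.028, -0.002, 0.0005], [0.03, -0.002, 0.0005], [0.031, -0.002, 0.0005]], "angular": [[0, 0, -0.003], [0, 0, -0.003], [0, 0, -0.003], [0, 0, -0.003], [0, 0, -0.003], [0, 0, -0.003]]}}

```text
time_s: 45.12
tool_pos: [0.5126, -0.0285, 0.0327]
tool_rot: [-80.4, 89.9, 14.6]
force: [-0.3, 0.0, -0.3]
grip_width: 0.0337
```

>>> {"op": "drive_tool", "data": {"offset": [[0.001, 0, 0], [0.0015, 0, 0], [0.0015, 0, 0]], "angular": [[0, 0, 0], [0, 0, 0], [0, 0, 0]]}}

```text
time_s: 45.5
tool_pos: [0.5127, -0.0285, 0.0313]
tool_rot: [-80.1, 89.9, 14.8]
force: [0.3, -0.2, -1.4]
grip_width: 0.0337
```

>>> {"op": "drive_tool", "data": {"offset": [[0.001, 0, 0], [0.001, 0, 0], [0.001, 0, 0]], "angular": [[0, 0, 0], [0, 0, 0], [0, 0, 0]]}}

```text
time_s: 45.88
tool_pos: [0.5127, -0.0285, 0.0303]
tool_rot: [-80.0, 89.9, 15.0]
force: [0.6, -0.2, 0.0]
grip_width: 0.0334
```

>>> {"op": "drive_tool", "data": {"offset": [[0, 0, 0], [0, 0, 0], [0, 0, 0], [0, 0, 0]], "angular": [[0, 0, 0], [0, 0, 0], [0, 0, 0], [0, 0, 0]], "fingers": -0.05}}

```text
time_s: 46.38
tool_pos: [0.5127, -0.0285, 0.0303]
tool_rot: [-80.1, 89.9, 14.9]
force: [0.9, -0.5, 0.1]
grip_width: 0.0457
```

>>> {"op": "drive_tool", "data": {"offset": [[-0.02, 0, 0], [-0.06, 0, 0], [-0.11, 0, 0], [-0.16, 0, 0], [-0.18, -0.04, 0], [-0.18, -0.06, 0], [-0.18, -0.06, 0]], "angular": [[0, 0, 0], [0, 0, 0], [0, 0, 0], [0, 0, 0], [0, 0, 0], [0, 0, 0], [0, 0, 0]]}}

```text
time_s: 47.25
tool_pos: [0.5728, -0.0231, 0.2102]
tool_rot: [-95.4, 89.9, -0.4]
force: [-0.4, -1.2, -0.5]
grip_width: 0.0456
```

```bash
python3 - <<'E'
from h import *
c=cam('wrist'); save(c,'w23',(60,20,480,300),1.8)
t=cam('top'); save(t,'t23',(340,150,500,310),4)
move((.49,-.36,.2),zdir=jaw(-11))
E
```

```text
t 47.35 tcp [ 0.5712 -0.0236  0.2097] off [ 0.0096  0.1098 -0.3281] rot [2.781e-01 2.000e-04 0.000e+00] deg 15.9 dist 0.346 q7 97.8
```

View pics/w23.png

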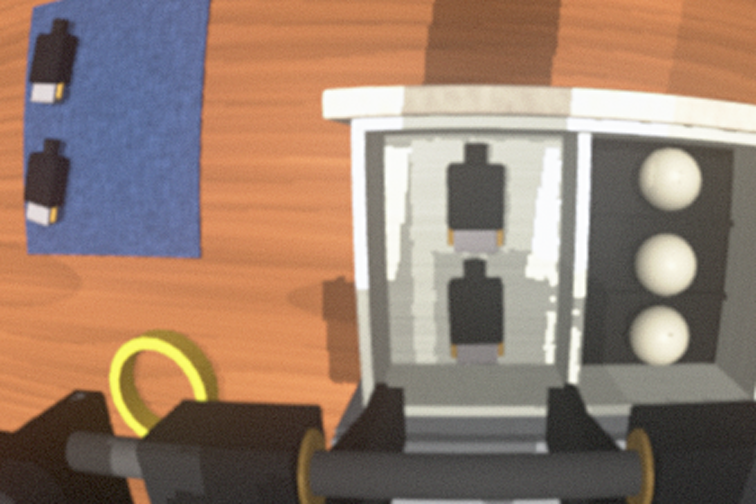

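View pics/t23.png

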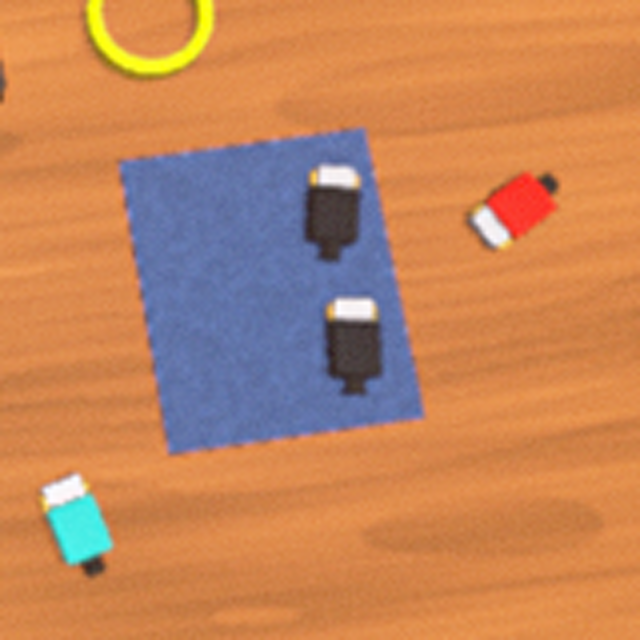

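Both plugs lie in line in the bare bay, at crop (476,195) and (476,308). Two remain on the mat, unmoved. Going directly above the far-right one.

```bash
python3 - <<'E'
from h import *
move((.507,-.3625,.09),zdir=jaw(-12))
E
```

```text
t 47.35 tcp [ 0.5712 -0.0236  0.2097] off [ 0.1196  0.0931 -0.3321] rot [2.955e-01 2.000e-04 0.000e+00] deg 16.9 dist 0.365 q7 97.8
```

>>> {"op": "drive_tool", "data": {"offset": [[0, 0.015, -0.05], [0, 0.03, -0.1], [0, 0.045, -0.15], [0, 0.06, -0.2], [0.02, 0.075, -0.25], [0.05, 0.09, -0.3], [0.09, 0.093, -0.332], [0.115, 0.093, -0.332], [0.12, 0.093, -0.332], [0.12, 0.093, -0.332]], "angular": [[0.05, 0, 0], [0.1, 0, 0], [0.15, 0, 0], [0.2, 0, 0], [0.25, 0, 0], [0.2955, 0, 0], [0.2955, 0, 0], [0.2955, 0, 0], [0.2955, 0, 0], [0.2955, 0, 0]], "fingers": -0.4}}

```text
time_s: 48.6
tool_pos: [0.5072, -0.3617, 0.09]
tool_rot: [-8.4, 90.0, 69.7]
force: [-0.3, 0.0, 0.9]
grip_width: 0.0611
```

```bash
python3 - <<'E'
from h import *
c=cam('wrist'); save(c,'w24',(100,40,560,340),1.7)
p0=np.array((.507,-.3625,.023)); a=-12
move((*p0[:2],.013),zdir=jaw(a))
d=np.array([np.cos(np.radians(a)),np.sin(np.radians(a)),0])
print([ (proj(c,p0+s*d).round(0)-[100,40])*1.7 for s in (0,.02,-.02)])
E
```

```text
t 48.65 tcp [ 0.5077 -0.362   0.0908] off [ 0.0778  0.0007 -0.0006] rot [0.0009 0.0003 0.0016] deg 0.1 dist 0.078 q7 122.3
[array([379.1, 300.9]), array([379.1, 343.4]), array([379.1, 258.4])]
```

View pics/w24.png

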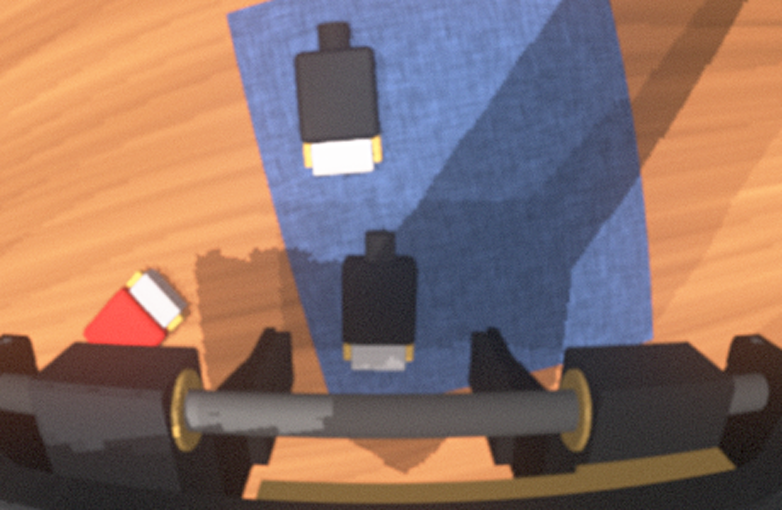

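Aligned (hood at crop (379,300)). The red decoy at (130,310) is well clear of the fingers. Descend, grip, lift.

>>> {"op": "drive_tool", "data": {"offset": [[0.03, 0, -0.0005], [0.055, 0, -0.0005], [0.068, 0, -0.0005], [0.075, 0, -0.0005], [0.077, 0, -0.0005], [0.077, 0, -0.0005]], "angular": [[0, 0, 0], [0, 0, 0], [0, 0, 0], [0, 0, 0], [0, 0, 0], [0, 0, 0]]}}

```text
time_s: 49.4
tool_pos: [0.5082, -0.3628, 0.0145]
tool_rot: [-91.3, 89.8, -13.2]
force: [0.8, 0.1, 0.0]
grip_width: 0.061
```

>>> {"op": "drive_tool", "data": {"offset": [[0, 0, 0], [0, 0, 0], [0, 0, 0], [0, 0, 0], [0, 0, 0]], "angular": [[0, 0, 0], [0, 0, 0], [0, 0, 0], [0, 0, 0], [0, 0, 0]], "fingers": 1}}

```text
time_s: 50.02
tool_pos: [0.5083, -0.3628, 0.0146]
tool_rot: [-90.3, 89.8, -12.3]
force: [-0.1, 0.3, 0.8]
grip_width: 0.0337
```

>>> {"op": "drive_tool", "data": {"offset": [[-0.02, 0, 0], [-0.06, 0, 0], [-0.11, 0, 0], [-0.15, 0, 0], [-0.17, 0, 0], [-0.17, 0, 0]], "angular": [[0, 0, 0], [0, 0, 0], [0, 0, 0], [0, 0, 0], [0, 0, 0], [0, 0, 0]]}}

```text
time_s: 50.78
tool_pos: [0.5084, -0.3632, 0.1862]
tool_rot: [-95.9, 89.7, -17.9]
force: [0.8, -0.1, -0.6]
grip_width: 0.0335
```

```bash
python3 - <<'E'
from h import *
print(telemetry.get_obs()['grip_width'])
move((*cab(-.055,-.0585),.18),zdir=ZD)
E
```

```text
0.033464774477085
t 50.77 tcp [ 0.5084 -0.3632  0.1862] off [ 0.006  -0.0006  0.3483] rot [-0.2957 -0.0014  0.0054] deg 16.9 dist 0.348 q7 120.0
```

>>> {"op": "drive_tool", "data": {"offset": [[0, 0, 0.05], [0, 0, 0.1], [0, 0, 0.15], [0, 0, 0.2], [0, 0, 0.25], [0, 0, 0.3], [0.006, -0.0005, 0.348], [0.03, -0.0005, 0.348], [0.06, -0.0005, 0.348], [0.08, -0.0005, 0.348]], "angular": [[-0.05, 0, 0], [-0.1, 0, 0], [-0.15, 0, 0], [-0.2, 0, 0], [-0.25, 0, 0], [-0.296, 0, 0], [-0.296, -0.001, 0.005], [-0.296, -0.001, 0.005], [-0.296, -0.001, 0.005], [-0.296, -0.001, 0.005]]}}

```text
time_s: 52.02
tool_pos: [0.5789, -0.0227, 0.102]
tool_rot: [95.7, 89.7, -169.3]
force: [-0.1, 0.2, 0.1]
grip_width: 0.0338
```

```bash
python3 - <<'E'
from h import *
print(tocab((.5831,-.0221)),tocab((.5127,-.0285)))
c=cam('wrist'); save(c,'w25',(100,40,560,340),1.7)
move((.583,-.0222,.052),zdir=ZD)
E
```

```text
[-0.05295579 -0.05819654] [-0.12364569 -0.05843642]
t 52.08 tcp [ 0.5773 -0.0228  0.0996] off [ 0.0475 -0.0061  0.0001] rot [ 0.0006 -0.0006 -0.0093] deg 0.5 dist 0.048 q7 100.2
```

View pics/w25.png

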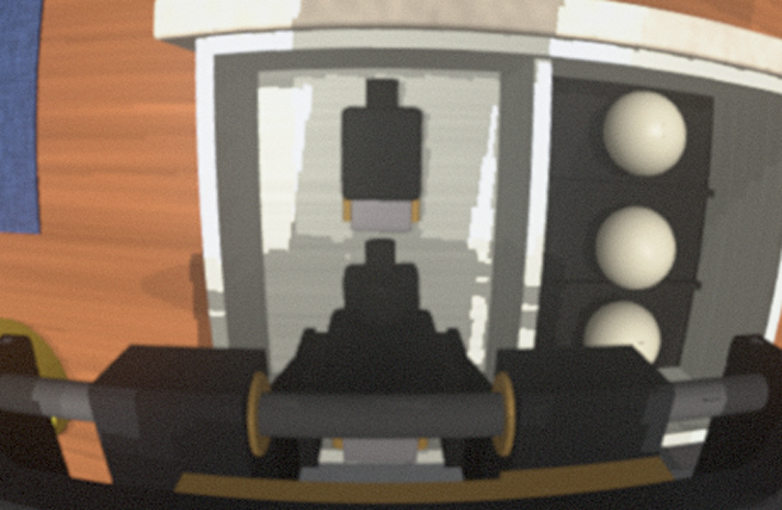

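The held plug is over the far one, laterally aligned at x≈380. Lowering to stack.

>>> {"op": "drive_tool", "data": {"offset": [[0.005, -0.006, 0], [0.018, -0.006, 0], [0.032, -0.006, 0], [0.042, -0.006, 0], [0.046, -0.006, 0], [0.048, -0.006, 0], [0.048, -0.006, 0]], "angular": [[0, 0, -0.009], [0, 0, -0.009], [0, 0, -0.009], [0, 0, -0.009], [0, 0, -0.009], [0, 0, -0.009], [0, 0, -0.009]]}}

```text
time_s: 52.95
tool_pos: [0.5831, -0.0223, 0.0518]
tool_rot: [-160.2, 90.0, -65.2]
force: [0.6, 0.3, -0.1]
grip_width: 0.034
```

>>> {"op": "drive_tool", "data": {"offset": [[0.001, 0, 0], [0.0015, 0, 0], [0.0015, 0, 0]], "angular": [[0, 0, 0], [0, 0, 0], [0, 0, 0]]}}

```text
time_s: 53.32
tool_pos: [0.5831, -0.0223, 0.0504]
tool_rot: [-140.1, 90.0, -45.1]
force: [0.2, 0.1, -0.5]
grip_width: 0.0339
```

>>> {"op": "drive_tool", "data": {"offset": [[0.001, 0, 0], [0.001, 0, 0], [0.001, 0, 0]], "angular": [[0, 0, 0], [0, 0, 0], [0, 0, 0]]}}

```text
time_s: 53.7
tool_pos: [0.5833, -0.0223, 0.0496]
tool_rot: [-126.7, 89.9, -31.7]
force: [-0.0, -0.3, 0.9]
grip_width: 0.0336
```

>>> {"op": "drive_tool", "data": {"offset": [[0, 0, 0], [0, 0, 0], [0, 0, 0], [0, 0, 0]], "angular": [[0, 0, 0], [0, 0, 0], [0, 0, 0], [0, 0, 0]], "fingers": -0.05}}

```text
time_s: 54.2
tool_pos: [0.5833, -0.0223, 0.0495]
tool_rot: [-129.9, 90.0, -34.9]
force: [0.6, 0.3, 0.3]
grip_width: 0.0455
```

>>> {"op": "drive_tool", "data": {"offset": [[-0.015, 0, 0], [-0.05, 0, 0], [-0.1, 0, 0], [-0.15, 0, 0], [-0.17, 0, 0], [-0.17, 0, 0]], "angular": [[0, 0, 0], [0, 0, 0], [0, 0, 0], [0, 0, 0], [0, 0, 0], [0, 0, 0]]}}

```text
time_s: 54.95
tool_pos: [0.5844, -0.0224, 0.2224]
tool_rot: [-93.6, 89.7, 1.4]
force: [-0.2, 0.4, -0.3]
grip_width: 0.0455
```

```bash
python3 - <<'E'
from h import *
c=cam('wrist'); save(c,'w26',(60,20,480,300),1.8)
t=cam('top'); save(t,'t26',(340,150,500,310),4)
move((.4127,-.3606,.085),zdir=jaw(-10.3))
E
```

```text
t 55.05 tcp [ 0.5827 -0.0222  0.2191] off [ 0.1343  0.199  -0.3221] rot [ 2.676e-01 -4.000e-04  1.000e-04] deg 15.3 dist 0.402 q7 98.3
```

View pics/w26.png

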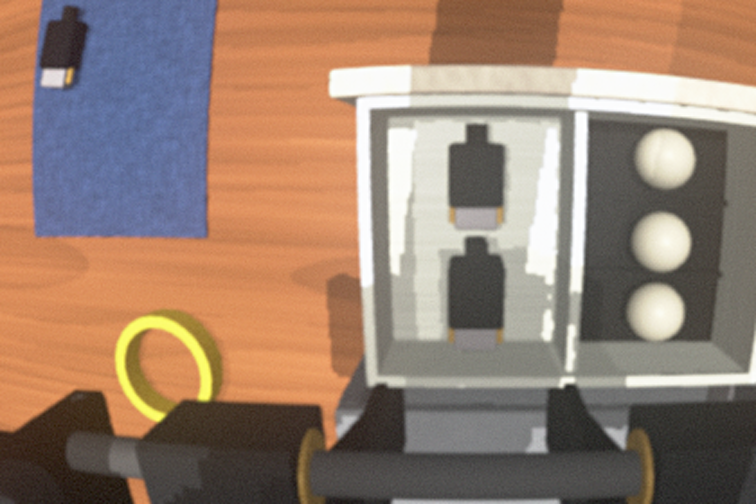

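View pics/t26.png

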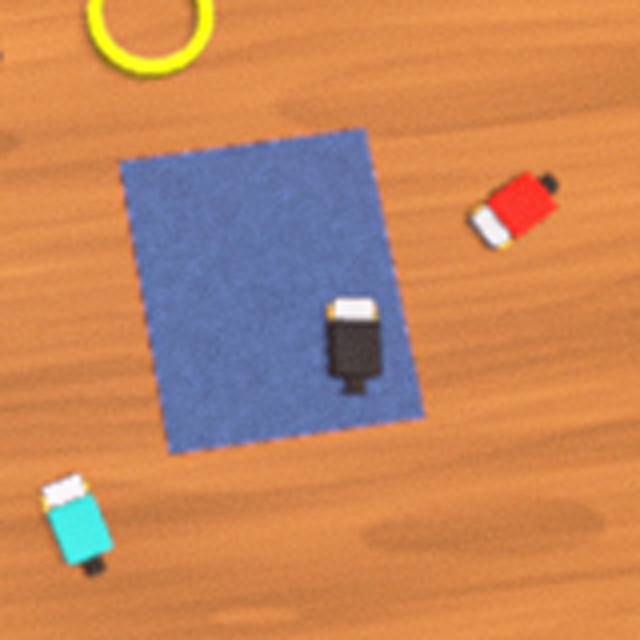

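Stacked neatly (upper plug at crop (476,290)). The last plug is unmoved at top-crop (353,345).

>>> {"op": "drive_tool", "data": {"offset": [[0, 0.03, -0.05], [0, 0.06, -0.1], [0, 0.09, -0.15], [0, 0.12, -0.2], [0.01, 0.15, -0.24], [0.03, 0.18, -0.28], [0.06, 0.199, -0.322], [0.1, 0.199, -0.322], [0.13, 0.199, -0.322], [0.134, 0.199, -0.322]], "angular": [[0.05, 0, 0], [0.1, 0, 0], [0.15, 0, 0], [0.2, 0, 0], [0.25, 0, 0], [0.2675, 0, 0], [0.2675, 0, 0], [0.2675, 0, 0], [0.2675, 0, 0], [0.2675, 0, 0]], "fingers": -0.4}}

```text
time_s: 56.3
tool_pos: [0.4102, -0.3588, 0.0819]
tool_rot: [76.5, 89.6, 156.2]
force: [0.4, 0.3, -0.2]
grip_width: 0.061
```

```bash
python3 - <<'E'
from h import *
c=cam('wrist'); save(c,'w27',(100,40,560,340),1.7)
p0=np.array((.4127,-.3606,.023)); a=-10.3
move((*p0[:2],.013),zdir=jaw(a))
d=np.array([np.cos(np.radians(a)),np.sin(np.radians(a)),0])
print([ (proj(c,p0+s*d).round(0)-[100,40])*1.7 for s in (0,.02,-.02)])
E
```

```text
t 56.35 tcp [ 0.4112 -0.3595  0.0832] off [ 0.0702 -0.002  -0.0009] rot [-0.0001  0.0007 -0.0044] deg 0.3 dist 0.07 q7 127.6
[array([377.4, 314.5]), array([377.4, 357. ]), array([377.4, 270.3])]
```

View pics/w27.png

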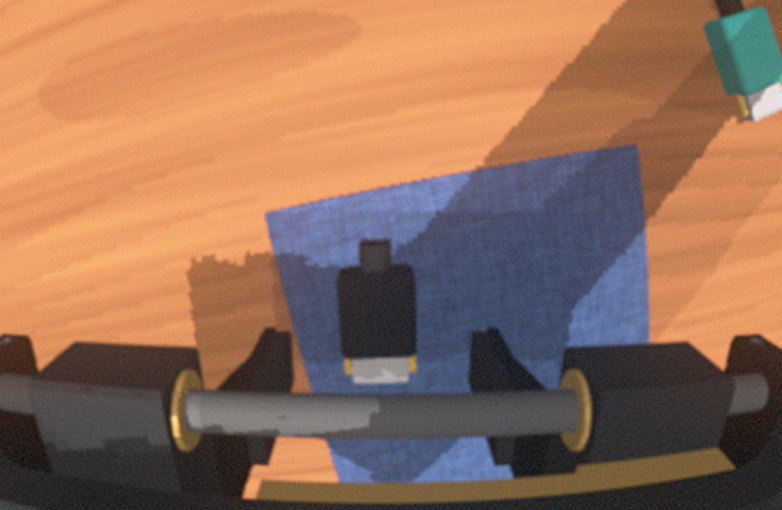

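>>> {"op": "drive_tool", "data": {"offset": [[0.025, -0.0015, -0.001], [0.048, -0.0015, -0.001], [0.06, -0.0015, -0.001], [0.068, -0.0015, -0.001], [0.07, -0.0015, -0.001], [0.07, -0.0015, -0.001]], "angular": [[0, 0, -0.004], [0, 0, -0.004], [0, 0, -0.004], [0, 0, -0.004], [0, 0, -0.004], [0, 0, -0.004]]}}

```text
time_s: 57.1
tool_pos: [0.4126, -0.361, 0.0137]
tool_rot: [-58.3, 90.0, 21.4]
force: [0.0, -0.1, 0.2]
grip_width: 0.0609
```

>>> {"op": "drive_tool", "data": {"offset": [[0, 0, 0], [0, 0, 0], [0, 0, 0], [0, 0, 0], [0, 0, 0]], "angular": [[0, 0, 0], [0, 0, 0], [0, 0, 0], [0, 0, 0], [0, 0, 0]], "fingers": 1}}

```text
time_s: 57.72
tool_pos: [0.4126, -0.361, 0.0138]
tool_rot: [-54.1, 90.0, 25.6]
force: [0.1, 0.1, 1.6]
grip_width: 0.0339
```

>>> {"op": "drive_tool", "data": {"offset": [[-0.02, 0, 0], [-0.06, 0, 0], [-0.11, 0, 0], [-0.15, 0, 0], [-0.17, 0, 0], [-0.17, 0, 0]], "angular": [[0, 0, 0], [0, 0, 0], [0, 0, 0], [0, 0, 0], [0, 0, 0], [0, 0, 0]]}}

```text
time_s: 58.48
tool_pos: [0.4134, -0.362, 0.1864]
tool_rot: [-97.7, 89.7, -18.0]
force: [0.8, -0.1, -1.6]
grip_width: 0.0337
```

```bash
python3 - <<'E'
from h import *
print(telemetry.get_obs()['grip_width'])
move((.5127,-.0285,.18),zdir=ZD)
E
```

```text
0.03370218761816581
t 58.48 tcp [ 0.4134 -0.362   0.1864] off [ 0.0064 -0.038   0.3459] rot [-0.2674 -0.0014  0.0051] deg 15.3 dist 0.348 q7 123.7
```

>>> {"op": "drive_tool", "data": {"offset": [[0, -0.005, 0.05], [0, -0.01, 0.1], [0, -0.015, 0.15], [0, -0.02, 0.2], [0, -0.03, 0.25], [0, -0.035, 0.3], [0.006, -0.038, 0.346], [0.03, -0.038, 0.346], [0.06, -0.038, 0.346], [0.08, -0.038, 0.346]], "angular": [[-0.05, 0, 0], [-0.1, 0, 0], [-0.15, 0, 0], [-0.2, 0, 0], [-0.25, 0, 0], [-0.267, 0, 0], [-0.267, -0.001, 0.005], [-0.267, -0.001, 0.005], [-0.267, -0.001, 0.005], [-0.267, -0.001, 0.005]]}}

```text
time_s: 59.72
tool_pos: [0.5114, -0.0285, 0.1039]
tool_rot: [101.3, 89.8, -163.8]
force: [-0.1, 0.2, -0.3]
grip_width: 0.0337
```

```bash
python3 - <<'E'
from h import *
c=cam('wrist'); save(c,'w28',(100,40,560,340),1.7)
move((.5127,-.0285,.0515),zdir=ZD)
E
```

```text
t 59.77 tcp [ 0.5098 -0.0286  0.1017] off [ 0.0501 -0.0032 -0.0001] rot [-0.0004 -0.0009 -0.0073] deg 0.4 dist 0.05 q7 98.3
```

View pics/w28.png

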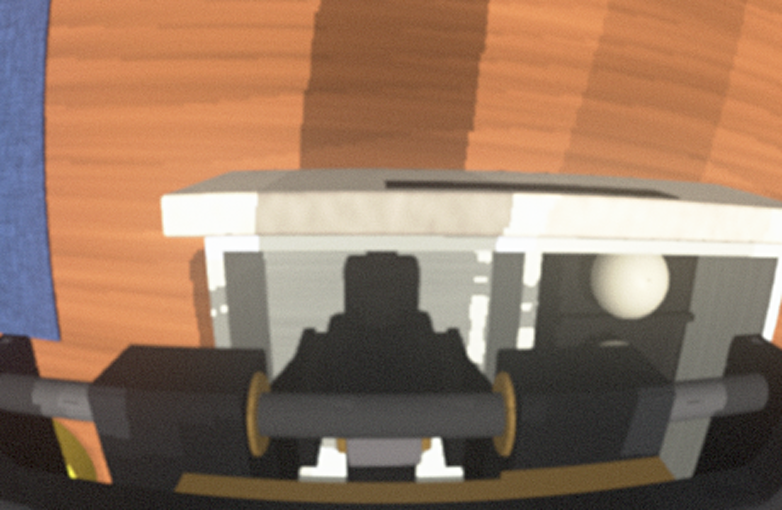

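>>> {"op": "drive_tool", "data": {"offset": [[0.005, -0.003, 0], [0.018, -0.003, 0], [0.034, -0.003, 0], [0.044, -0.003, 0], [0.048, -0.003, 0], [0.05, -0.003, 0], [0.051, -0.003, 0]], "angular": [[0, 0, -0.007], [0, 0, -0.007], [0, 0, -0.007], [0, 0, -0.007], [0, 0, -0.007], [0, 0, -0.007], [0, 0, -0.007]]}}

```text
time_s: 60.65
tool_pos: [0.5128, -0.0285, 0.0509]
tool_rot: [-159.3, 89.9, -64.3]
force: [0.3, -0.7, -0.1]
grip_width: 0.0341
```

>>> {"op": "drive_tool", "data": {"offset": [[0.001, 0, 0], [0.0015, 0, 0], [0.0015, 0, 0]], "angular": [[0, 0, 0], [0, 0, 0], [0, 0, 0]]}}

```text
time_s: 61.02
tool_pos: [0.5129, -0.0285, 0.0495]
tool_rot: [-145.9, 89.9, -50.9]
force: [0.6, 0.4, -0.3]
grip_width: 0.0341
```

>>> {"op": "drive_tool", "data": {"offset": [[0.001, 0, 0], [0.001, 0, 0], [0.001, 0, 0]], "angular": [[0, 0, 0], [0, 0, 0], [0, 0, 0]]}}

```text
time_s: 61.4
tool_pos: [0.5131, -0.0285, 0.0488]
tool_rot: [-127.8, 89.9, -32.8]
force: [-0.4, 0.1, 2.6]
grip_width: 0.0339
```

>>> {"op": "drive_tool", "data": {"offset": [[0, 0, 0], [0, 0, 0], [0, 0, 0], [0, 0, 0]], "angular": [[0, 0, 0], [0, 0, 0], [0, 0, 0], [0, 0, 0]], "fingers": -0.05}}

```text
time_s: 61.9
tool_pos: [0.513, -0.0284, 0.0487]
tool_rot: [-135.1, 89.9, -40.1]
force: [-0.0, 0.0, -0.3]
grip_width: 0.0456
```

>>> {"op": "drive_tool", "data": {"offset": [[-0.015, 0, 0], [-0.05, 0, 0], [-0.1, 0, 0], [-0.15, 0, 0], [-0.17, -0.04, 0], [-0.17, -0.06, 0], [-0.17, -0.06, 0]], "angular": [[0, 0, 0], [0, 0, 0], [0, 0, 0], [0, 0, 0], [0, 0, 0], [0, 0, 0], [0, 0, 0]]}}

```text
time_s: 62.78
tool_pos: [0.5735, -0.0229, 0.2196]
tool_rot: [-127.7, 89.9, -32.7]
force: [-0.2, 0.7, -0.3]
grip_width: 0.0459
```

```bash
python3 - <<'E'
from h import *
c=cam('wrist'); save(c,'w29',(60,20,480,300),1.8)
t=cam('top'); save(t,'t29',(150,80,500,310),2.2)
f=lambda x,y:(60+x/1.8,20+y/1.8)
E
```

```text
(no output)
```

View pics/w29.png

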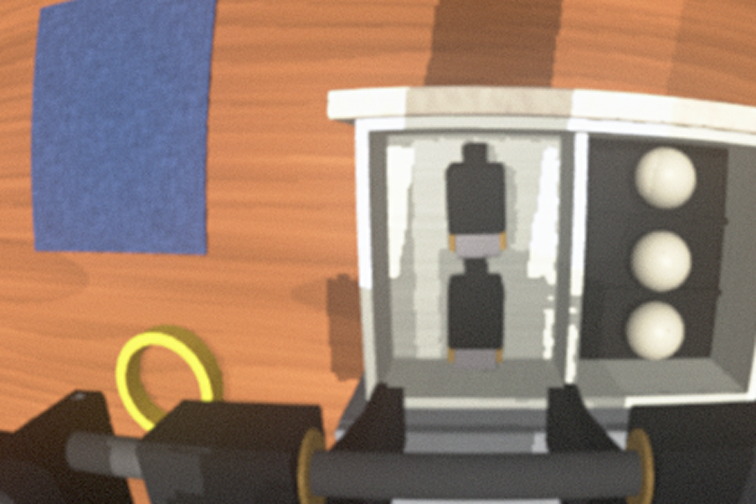

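View pics/t29.png

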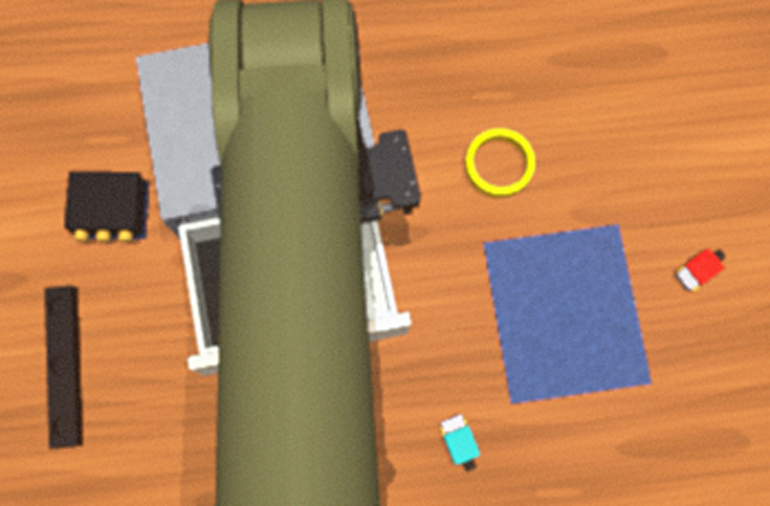

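All four plugs are in the bare bay (two stacks at crop (476,195) and (476,310)) and the three spheres in the padded bay. The mat and stand are empty; the tape, module and both decoys are untouched. Now the drawer: close the fingers and go in front of the panel.

```bash
python3 - <<'E'
from h import *
c=cam('wrist'); f=lambda x,y:(60+x/1.8,20+y/1.8)
print('panel front', tocab(onz(c,*f(329,94),.091)), tocab(onz(c,*f(570,90),.091)), cab(-.204,.0))
move((*cab(-.204,.0),.21),zdir=ZD)
move((*cab(-.204,.0),.055),zdir=ZD)
E
```

```text
panel front [-0.18118396 -0.13220388] [-0.18159077 -0.01123451] [0.42755839 0.02271072]
t 62.92 tcp [ 0.5716 -0.0234  0.2187] off [0.0087 0.1396 0.0584] rot [-0.0009 -0.0007 -0.0003] deg 0.1 dist 0.152 q7 98.0
t 62.92 tcp [ 0.5716 -0.0234  0.2187] off [0.1637 0.1395 0.0585] rot [-0.0009 -0.0007 -0.0003] deg 0.1 dist 0.223 q7 98.0
```

>>> {"op": "drive_tool", "data": {"offset": [[0, 0.04, 0.02], [0, 0.08, 0.04], [0, 0.12, 0.055], [0, 0.138, 0.058], [0, 0.1395, 0.0585], [0, 0.1395, 0.0585], [0, 0.1395, 0.0585]], "angular": [[0, 0, 0], [0, 0, 0], [0, 0, 0], [0, 0, 0], [0, 0, 0], [0, 0, 0], [0, 0, 0]], "fingers": 1}}

```text
time_s: 63.8
tool_pos: [0.4281, 0.0225, 0.2186]
tool_rot: [167.9, 89.9, -97.2]
force: [-0.3, -0.1, -0.3]
grip_width: 0.0007
```

```bash
python3 - <<'E'
from h import *
move((*cab(-.204,.0),.055),zdir=ZD); print(telemetry.get_obs()['grip_width'],telemetry.get_obs()['qpos'].round(1), tocab(pose()[0][:3,3]))
E
```

```text
t 63.8 tcp [0.4281 0.0225 0.2186] off [0.1636 0.0005 0.0005] rot [-0.0016 -0.001  -0.0002] deg 0.1 dist 0.164 q7 85.2
0.0007495814667678738 [-27.3  -9.7  18.7 113.9   3.2  75.3  85.2] [-0.20344219 -0.00028253]
```

>>> {"op": "drive_tool", "data": {"offset": [[0.03, 0, 0], [0.07, 0, 0], [0.1, 0, 0], [0.11, 0, 0], [0.11, 0, 0]], "angular": [[0, 0, 0], [0, 0, 0], [0, 0, 0], [0, 0, 0], [0, 0, 0]]}}

```text
time_s: 64.42
tool_pos: [0.4283, 0.0222, 0.1085]
tool_rot: [143.1, 89.9, -122.0]
force: [-0.3, -0.2, 0.5]
grip_width: 0.0001
```

```bash
python3 - <<'E'
from h import *
move((*cab(-.204,.0),.055),zdir=ZD); print(telemetry.get_obs()['qpos'].round(1), tocab(pose()[0][:3,3]))
c=cam('wrist'); save(c,'w30',(100,40,560,340),1.7)
s=cam('scene'); save(s,'s30',(220,60,450,230),3.3)
E
```

```text
t 64.42 tcp [0.4283 0.0222 0.1085] off [0.0535 0.0006 0.0007] rot [-0.0019 -0.0016 -0.0012] deg 0.2 dist 0.054 q7 87.1
[-27.1  -3.5  20.  122.1   1.5  61.3  87.1] [-0.20332645 -0.00060738]
```

View pics/w30.png

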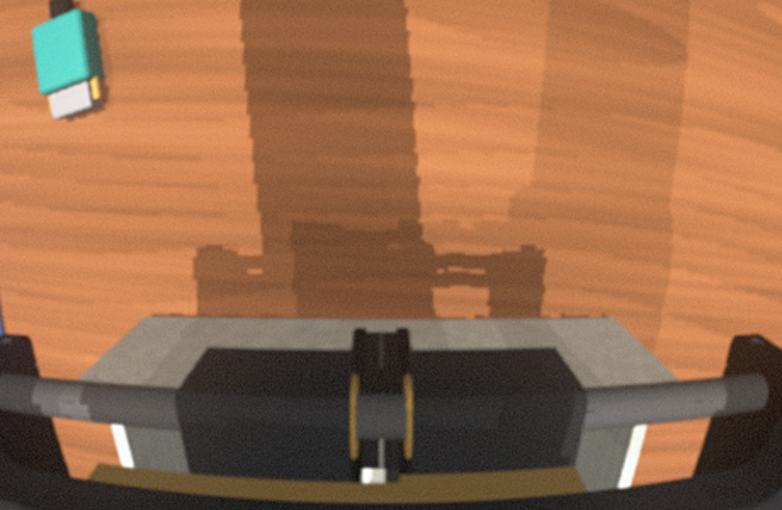

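View pics/s30.png

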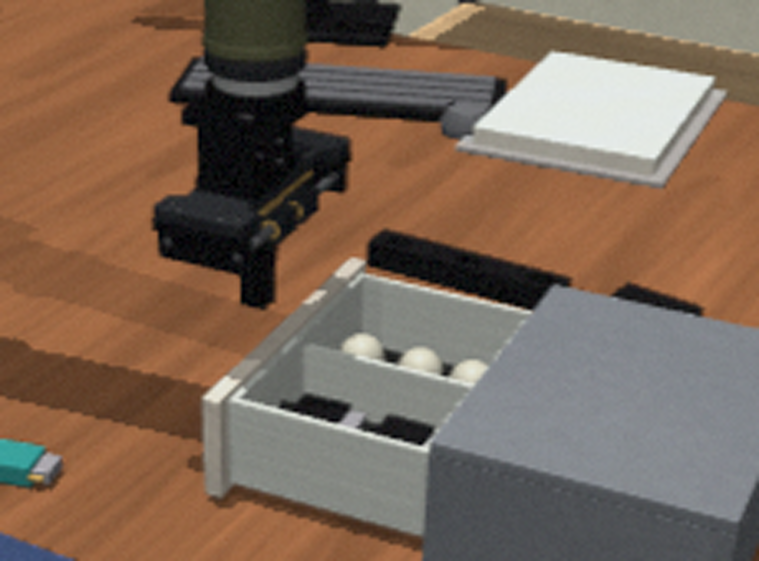

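The closed fingers stand in front of the panel, clear of it. Go down to push height.

>>> {"op": "drive_tool", "data": {"offset": [[0.02, 0.0005, 0.0005], [0.04, 0.0005, 0.0005], [0.05, 0.0005, 0.0005], [0.05, 0.0005, 0.0005], [0.05, 0.0005, 0.0005]], "angular": [[0, 0, 0], [0, 0, 0], [0, 0, 0], [0, 0, 0], [0, 0, 0]]}}

```text
time_s: 65.15
tool_pos: [0.4296, 0.023, 0.0606]
tool_rot: [-102.9, 89.8, -8.0]
force: [0.9, 0.4, 0.1]
grip_width: 0.0006
```

```bash
python3 - <<'E'
from h import *
o=telemetry.get_obs(); print(o['force'].round(1),o['qpos'].round(1), tocab(pose()[0][:3,3]))
for x in (-.19,-.18,-.05,-.025): print(x); move((*cab(x,.0),.058),zdir=ZD)
E
```

```text
[0.9 0.4 0.1] [-26.9   0.5  20.5 124.8  -0.2  54.6  88.6] [-2.01972487e-01  6.45050456e-05]
-0.19
t 65.15 tcp [0.4296 0.023  0.0606] off [ 0.0027 -0.012  -0.    ] rot [-0.0018 -0.0007  0.0032] deg 0.2 dist 0.012 q7 88.6
-0.18
t 65.15 tcp [0.4296 0.023  0.0606] off [ 0.0027 -0.022  -0.    ] rot [-0.0018 -0.0007  0.0032] deg 0.2 dist 0.022 q7 88.6
-0.05
t 65.15 tcp [0.4296 0.023  0.0606] off [ 0.0031 -0.152   0.0002] rot [-0.0018 -0.0007  0.0032] deg 0.2 dist 0.152 q7 88.6
-0.025
t 65.15 tcp [0.4296 0.023  0.0606] off [ 0.0032 -0.177   0.0002] rot [-0.0018 -0.0007  0.0032] deg 0.2 dist 0.177 q7 88.6
```

>>> {"op": "drive_tool", "data": {"offset": [[0, -0.004, 0], [0, -0.007, 0], [0, -0.01, 0], [0, -0.013, 0], [0, -0.016, 0], [0, -0.019, 0], [0, -0.023, 0], [0, -0.027, 0], [0, -0.032, 0], [0, -0.037, 0]], "angular": [[0, 0, 0], [0, 0, 0], [0, 0, 0], [0, 0, 0], [0, 0, 0], [0, 0, 0], [0, 0, 0], [0, 0, 0], [0, 0, 0], [0, 0, 0]]}}

```text
time_s: 66.4
tool_pos: [0.4666, 0.0261, 0.0606]
tool_rot: [-106.5, 89.8, -11.7]
force: [-0.9, 0.5, -0.4]
grip_width: 0.0002
```

```bash
python3 - <<'E'
from h import *
o=telemetry.get_obs(); print(o['force'].round(1), tocab(pose()[0][:3,3]))
s=cam('scene'); save(s,'s31',(220,60,450,230),3.3)
move((*cab(-.05,.0),.06),zdir=ZD)
E
```

```text
[-0.9  0.5 -0.4] [-1.64833367e-01 -3.24396660e-05]
t 66.45 tcp [0.4676 0.0263 0.0608] off [ 1.300e-03 -1.138e-01  1.000e-04] rot [-0.0016 -0.0009  0.0043] deg 0.3 dist 0.114 q7 90.5
```

View pics/s31.png

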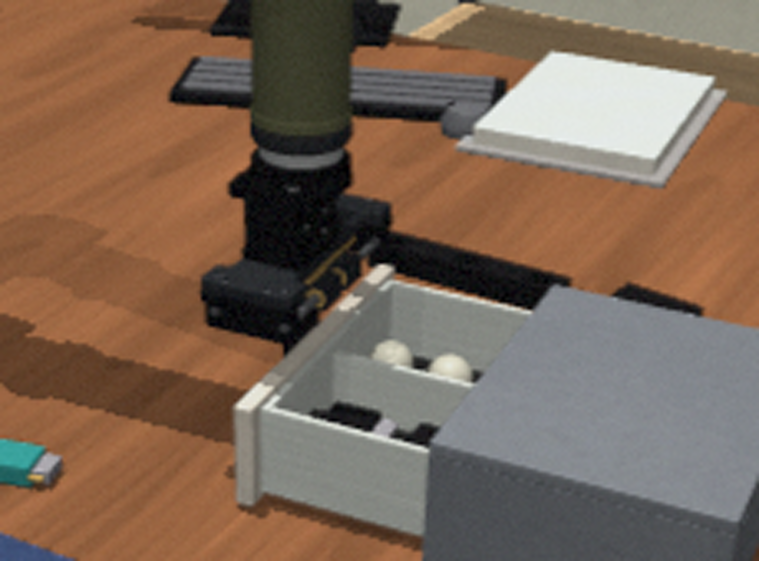

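The drawer is sliding in and its contents are undisturbed. Continue gently.

>>> {"op": "drive_tool", "data": {"offset": [[0, -0.003, 0], [0, -0.007, 0], [0, -0.012, 0], [0, -0.018, 0], [0, -0.024, 0], [0, -0.03, 0], [0, -0.036, 0], [0, -0.042, 0], [0, -0.047, 0], [0, -0.051, 0]], "angular": [[0, 0, 0], [0, 0, 0], [0, 0, 0], [0, 0, 0], [0, 0, 0], [0, 0, 0], [0, 0, 0], [0, 0, 0], [0, 0, 0], [0, 0, 0]]}}

```text
time_s: 67.7
tool_pos: [0.5188, 0.0306, 0.061]
tool_rot: [-102.1, 89.7, -7.2]
force: [-2.1, -0.3, -1.7]
grip_width: 0.0004
```

>>> {"op": "drive_tool", "data": {"offset": [[0, -0.003, 0], [0, -0.007, 0], [0, -0.012, 0], [0, -0.018, 0], [0, -0.024, 0], [0, -0.029, 0], [0, -0.033, 0], [0, -0.036, 0], [0, -0.038, 0], [0, -0.04, 0]], "angular": [[0, 0, 0], [0, 0, 0], [0, 0, 0], [0, 0, 0], [0, 0, 0], [0, 0, 0], [0, 0, 0], [0, 0, 0], [0, 0, 0], [0, 0, 0]]}}

```text
time_s: 68.95
tool_pos: [0.5587, 0.034, 0.0613]
tool_rot: [-101.5, 89.7, -6.6]
force: [-0.5, -1.5, -0.6]
grip_width: 0.0
```

```bash
python3 - <<'E'
from h import *
o=telemetry.get_obs(); print(o['force'].round(1), tocab(pose()[0][:3,3]))
s=cam('scene'); save(s,'s32',(220,60,450,230),3.3)
move((*cab(-.025,.0),.06),zdir=ZD)
E
```

```text
[-0.5 -1.5 -0.6] [-0.07232231 -0.00014897]
t 69.0 tcp [0.5591 0.0341 0.0613] off [ 0.0016 -0.047   0.0002] rot [-0.0016 -0.0009  0.005 ] deg 0.3 dist 0.047 q7 94.2
```

View pics/s32.png

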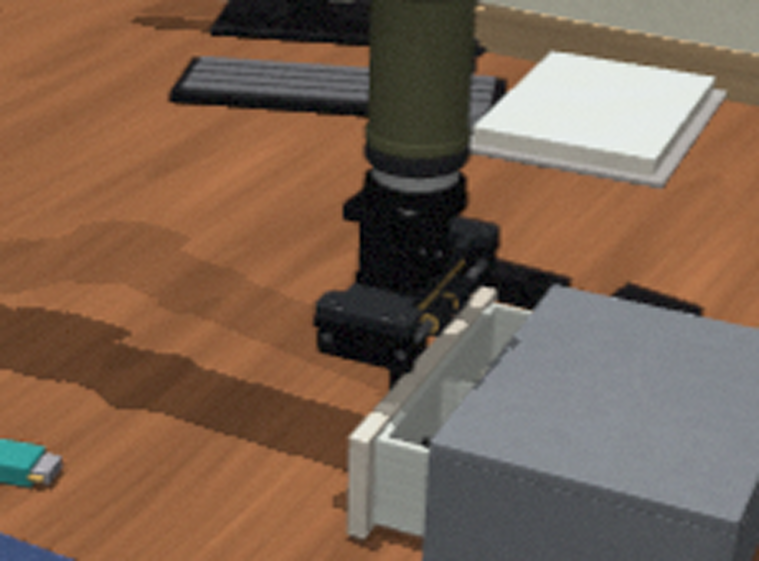

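>>> {"op": "drive_tool", "data": {"offset": [[0, -0.003, 0], [0, -0.007, 0], [0, -0.012, 0], [0, -0.017, 0], [0, -0.021, 0], [0, -0.025, 0], [0, -0.028, 0], [0, -0.031, 0], [0, -0.033, 0], [0, -0.035, 0]], "angular": [[0, 0, 0], [0, 0, 0], [0, 0, 0], [0, 0, 0], [0, 0, 0], [0, 0, 0], [0, 0, 0], [0, 0, 0], [0, 0, 0], [0, 0, 0]]}}

```text
time_s: 70.25
tool_pos: [0.5922, 0.037, 0.0615]
tool_rot: [-129.5, 89.9, -34.6]
force: [-9.0, -1.3, 6.5]
grip_width: 0.0002
```

>>> {"op": "drive_tool", "data": {"offset": [[0, -0.001, 0], [0, -0.002, 0], [0, -0.003, 0], [0, -0.004, 0], [0, -0.005, 0], [0, -0.006, 0]], "angular": [[0, 0, 0], [0, 0, 0], [0, 0, 0], [0, 0, 0], [0, 0, 0], [0, 0, 0]]}}

```text
time_s: 71.0
tool_pos: [0.596, 0.0373, 0.0615]
tool_rot: [89.8, 89.8, -175.3]
force: [-7.2, -0.3, 2.9]
grip_width: 0.0006
```

```bash
python3 - <<'E'
from h import *
o=telemetry.get_obs(); print(o['force'].round(1), tocab(pose()[0][:3,3]))
s=cam('scene'); save(s,'s33',(290,100,450,220),4.5)
E
```

```text
[-7.2 -0.3  2.9] [-0.03488294 -0.00010164]
```

View pics/s33.png

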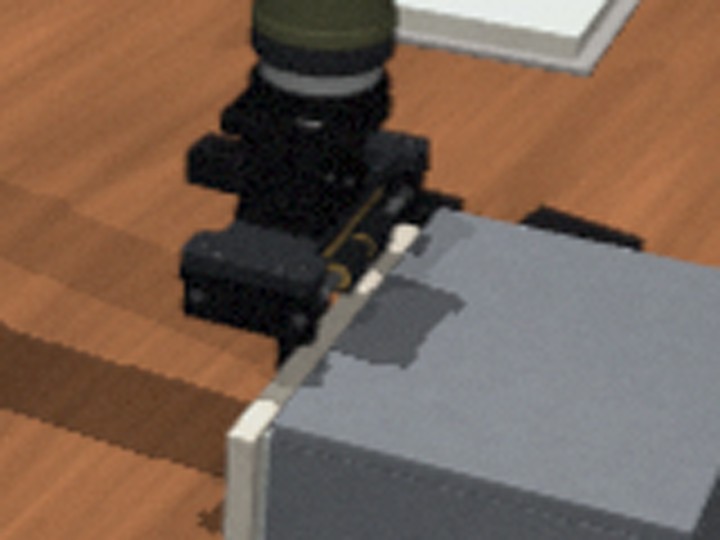

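In the detent now (about 8 N). Keep pushing slowly.

>>> {"op": "drive_tool", "data": {"offset": [[0, -0.001, 0], [0, -0.002, 0], [0, -0.003, 0], [0, -0.004, 0]], "angular": [[0, 0, 0], [0, 0, 0], [0, 0, 0], [0, 0, 0]]}}

```text
time_s: 71.55
tool_pos: [0.6003, 0.0377, 0.0616]
tool_rot: [90.2, 89.8, -174.9]
force: [-3.9, 0.5, 0.6]
grip_width: 0.0004
```

>>> {"op": "drive_tool", "data": {"offset": [[0, -0.001, 0], [0, -0.002, 0], [0, -0.003, 0], [0, -0.004, 0]], "angular": [[0, 0, 0], [0, 0, 0], [0, 0, 0], [0, 0, 0]]}}

```text
time_s: 72.05
tool_pos: [0.6048, 0.038, 0.0616]
tool_rot: [92.3, 89.8, -172.8]
force: [-1.2, -0.8, -1.0]
grip_width: 0.0003
```

>>> {"op": "drive_tool", "data": {"offset": [[0, -0.001, 0], [0, -0.002, 0], [0, -0.003, 0], [0, -0.004, 0]], "angular": [[0, 0, 0], [0, 0, 0], [0, 0, 0], [0, 0, 0]]}}

```text
time_s: 72.55
tool_pos: [0.6049, 0.038, 0.0616]
tool_rot: [86.8, 89.3, -178.3]
force: [-15.5, -1.1, 11.1]
grip_width: 0.0003
```

```bash
python3 - <<'E'
from h import *
o=telemetry.get_obs(); print(o['force'].round(1), tocab(pose()[0][:3,3]))
s=cam('scene'); save(s,'s34',(290,100,450,220),4.5)
c=cam('wrist'); save(c,'w34',(100,40,560,340),1.7)
E
```

```text
[-15.5  -1.1  11.1] [-0.02603046 -0.00019942]
```

View pics/s34.png

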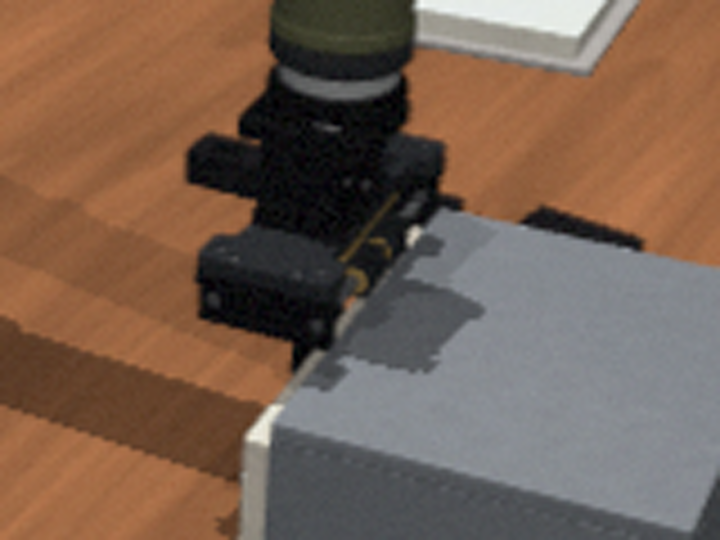

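The detent is over: the force dropped, then hit a hard stop at TCP cab x = -0.026 with 15 N, and the panel sits against the cabinet. Back off and check.

>>> {"op": "drive_tool", "data": {"offset": [[0, 0.003, 0], [0, 0.01, 0], [0, 0.03, 0], [0, 0.05, 0], [0, 0.06, 0], [0, 0.06, 0]], "angular": [[0, 0, 0], [0, 0, 0], [0, 0, 0], [0, 0, 0], [0, 0, 0], [0, 0, 0]]}}

```text
time_s: 73.4
tool_pos: [0.5452, 0.0331, 0.0625]
tool_rot: [84.2, 89.4, 179.1]
force: [0.4, 0.6, 0.0]
grip_width: 0.0007
```

>>> {"op": "drive_tool", "data": {"offset": [[-0.04, 0, 0], [-0.1, 0, 0], [-0.15, 0, 0.06], [-0.18, 0.0, 0.12], [-0.18, 0.0, 0.18], [-0.18, 0, 0.24], [-0.18, 0, 0.28], [-0.18, 0, 0.28]], "angular": [[0, 0, 0], [0, 0, 0], [0, 0, 0], [0, 0, 0], [0, 0, 0], [0, 0, 0], [0, 0, 0], [0, 0, 0]]}}

```text
time_s: 74.4
tool_pos: [0.5213, 0.3189, 0.2422]
tool_rot: [71.5, 89.3, 167.0]
force: [0.3, 0.2, -1.0]
grip_width: 0.0005
```

```bash
python3 - <<'E'
from h import *
o=telemetry.get_obs(); print(o['time_s'],o['force'].round(1),o['tool_pos'])
s=cam('scene'); save(s,'s35',(280,100,480,260),4)
t=cam('top'); save(t,'t35',(150,80,500,310),2.2); save(t,'t35b',(200,80,345,250),4)
E
```

```text
74.4 [ 0.3  0.2 -1. ] [0.5213215  0.31887172 0.24223308]
```

View pics/s35.png

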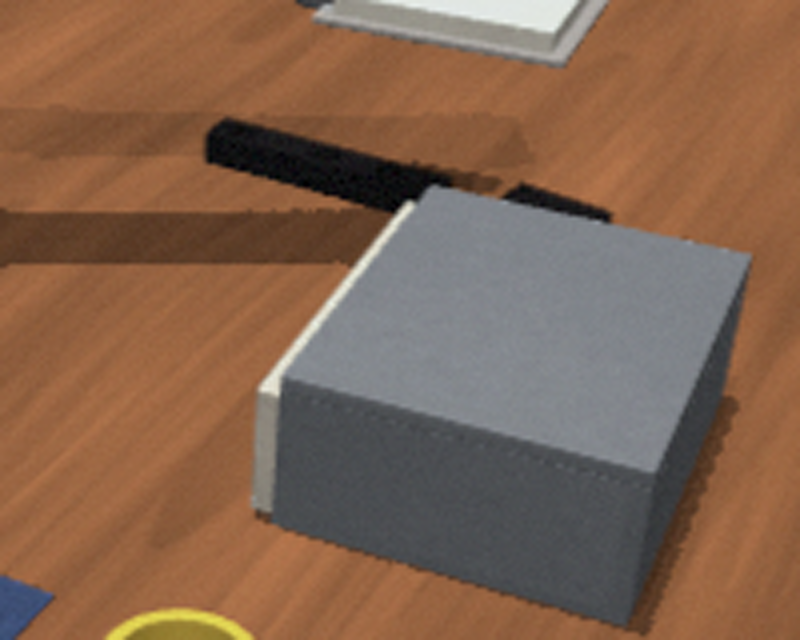

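View pics/t35.png

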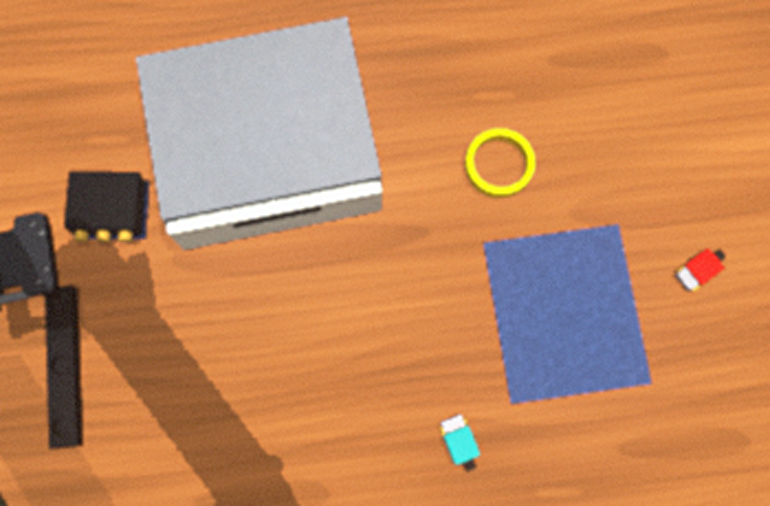

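View pics/t35b.png

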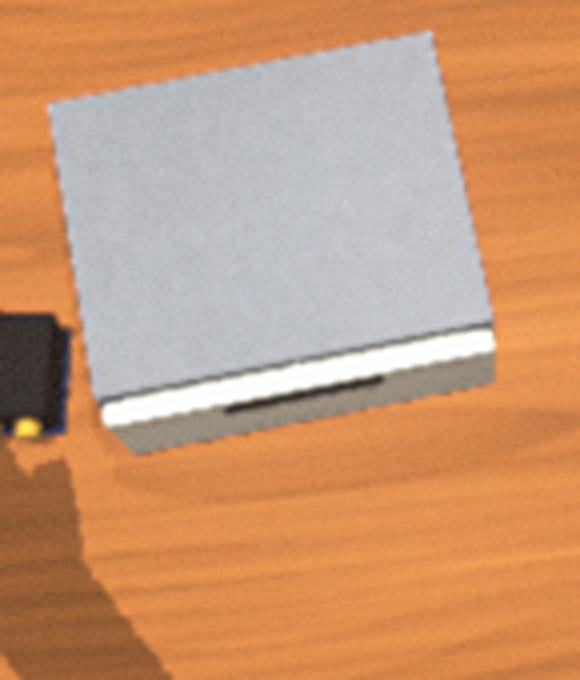

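```bash
python3 - <<'E'
from h import *
t=cam('top'); f=lambda x,y:(200+x/4,80+y/4)
for p,z in [((104,424),.091),((494,350),.091),((104,405),.091),((494,327),.091),((92,398),.106),((492,322),.106)]: print(p,z,tocab(onz(t,*f(*p),z)).round(4))
for n,u,v in (('tape',377,154),):
    im=t[0].astype(int); m=(im[:,:,0]>180)&(im[:,:,1]>170)&(im[:,:,2]<90); ys,xs=np.nonzero(m[120:190,340:420]); print('tape px',xs.mean()+340,ys.mean()+120)
import cv2
a=cv2.imread('pics/top0.png')[:,:,::-1].astype(int); m=(a[:,:,0]>180)&(a[:,:,1]>170)&(a[:,:,2]<90); ys,xs=np.nonzero(m[120:190,340:420]); print('tape0',xs.mean()+340,ys.mean()+120)
d=np.abs(a-t[0].astype(int)).sum(2)[150:195,178:218]; print('module diff',d.mean())
E
```

```text
(104, 424) 0.091 [-0.014   0.1295]
(494, 350) 0.091 [-0.0176 -0.134 ]
(104, 405) 0.091 [-0.0011  0.1274]
(494, 327) 0.091 [-0.0019 -0.1373]
(92, 398) 0.106 [0.0006 0.1316]
(492, 322) 0.106 [-0.0029 -0.1357]
tape px 377.3095890410959 153.00273972602741
tape0 376.9816513761468 152.55963302752292
module diff 26.21
```

The panel's outer face is about 16 mm ahead of the cabinet front, i.e. the panel's own thickness, so the drawer is home. The tape and module are where they were. Handing in.

```bash
python3 -c "
from cell import sign_off
print(sign_off())"
```

```text
the job is handed in; nothing more can be done
None
```

The three white spheres are in the padded left bay, one in each hollow, and the four black plugs are in the bare right bay, stacked in two pairs. The drawer is pushed home, and I handed the job in at about 74 s. `sign_off` gives no verdict.

- **Spheres:** each was lowered until I felt light contact with the floor (about 4–8 N), then released.
- **Plugs:** after I released the first plug and rose, it had shifted about 4 cm inside its bay, most likely the announced knock. I put it back at the far end before placing the rest.
- **Drawer:** pushing met about 9 N at the detent, then the force fell away and the drawer hit a hard stop with 15 N. The top view puts the panel's outer face 14–18 mm ahead of the cabinet front, about the panel's 15 mm thickness, so it is home. That edge read about 3.5 mm differently at its two ends, within the picture's resolution.
- **Left alone:** in the top view the red and turquoise look-alikes and the module sit where they were. The tape's image centre read within half a pixel (about 1 mm) of the start.
- **Not checked:** I could not see the contents after the drawer closed. They lay in order the last time they were visible, during the push.

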